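# Unpin and take off the piston crate's lid

## Robot

A 7-joint arm with a two-finger parallel gripper is mounted at the origin on the work surface. World frame = base frame: x ahead of the robot, y to its left, z up, the work surface at z = 0. Lengths are in m, angles in rad, forces in N, time in s.
With the tool pointing down it reaches from about 0.4 to 0.85 m from the base axis. Payload 10.4 kg.
Tool frame: the origin (TCP) lies between the finger pads; the fingertips stand 25 mm ahead of it and the grasp point (between the pads) lies 6 mm ahead of it; x points along the fingers, y is the direction in which the jaws open and shut, and the axes are right-handed (so a half turn about x gives the same grasp; the last joint's range is limited). The gripper opens to 87 mm and grips with 3 to 60 N. Pads are 19 mm wide; open, the fingers measure 117 mm over their backs; the gripper's body (75 mm by 190 mm) begins 51 mm behind the grasp point.
Start: joints at [-0.023, 0.332, -0.065, 1.46, 0.022, 1.35, -0.088], TCP at [0.625, 0, 0.221] pointing down, gripper open.
Joint ranges: [-2.6, 2.6], [-0.5, 2.12], [-1.47, 1.34], [0.16, 2.42], [-1.27, 4.41], [0.06, 2.06], [-2.6, 2.6]. Speed limits (rad/s): [2.22, 2.22, 2.79, 2.79, 3.14, 3.14, 3.14].

## Interface

Orientations are given as a unit quaternion [x, y, z, w].
In Python, from bench import r gives the robot as it stands.
- The arm moves only by the shell command python3 -m pendant 'ROWS' [FORCE]. ROWS is JSON, a list of rows, each an object with "translation": the shift along the world's x, y, z in cm, a list of three; "angular": the turn, a rotation vector about the world's x, y, z in degrees, a list of three; "hand": the opening, from -1 (shut) to 1 (fully open). In form: [{"translation": [dx, dy, dz], "angular": [wx, wy, wz], "hand": hand}, ...]. A call has 1 to 20 rows; each row shifts and turns the commanded pose from where the row before left it; what a row does not reach is not made up. A row lasts 1/10 s, in which the tool goes at most 50 mm and 8.59 degrees, less where a joint would pass 70% of its speed; a pose out of reach is approached as far as the arm can. A call is refused whole if a number of a shift passes 5 or a number of a turn 8.59, either way. A call with a gripper value outside its range is refused whole. The fingers move at their own pace and stop on an object; FORCE is the grip in N (left out, the last holds). Time passes only in rows, so rows that do not move let the fingers close. It gives the time, the measured TCP pose, the force and the opening at its end, in the units of the state.
- r.read_state(): the state, without advancing time (a new reading comes with each control period).
- r.camera(name): name is "scene" or "side" or "wrist"; returns the picture (420x560x3 uint8, red, green, blue); there is no depth.
- r.camera_info(name): a dict with "fx", "fy", "cx", "cy" (pixels), "rvec" (rotation vector, rad) and "tvec" (3), from world to camera coordinates, as OpenCV has them; the wrist camera has in their place "mount" (4x4, takes a point from camera to tool coordinates, whose origin is the TCP and whose axes are the tool frame's). Camera axes: x right, y down, z forward; pixel columns grow to the right and rows downward; lengths in m; the calibration is good to about 2 mm. A picture is of the moment at which its call begins: read the wrist's pose just before it. camera_info takes no time and is no camera call.
- r.close_job(): hands the job in, once; it reports no verdict.
Trained networks look in the newest picture that a camera, given by its name, has taken for a name from the list of things; names that differ only in an ending like _2 or _b are one class to them, and where a whole thing is asked for, a point or a joint stands for the part that bears it (a point fixed in the world has none). Each returns a list of dicts, best first, with "confidence" (0 to 1); they miss things now and then, are a little off and sometimes report something else, mostly with a low value. They report only what shows in the picture. A call takes as long as a camera call. They do not tell look-alikes from the thing itself.
- r.find_in(camera, name): "point" ([row, column] in pixels, amid what is visible of it).
- r.mark_of(camera, name): "point" ([row, column] in pixels: a listed point, or the origin of a listed thing).
The state is a dict: "time": time; "joint_positions": joint angles; "joint_vel": joint speeds; "joint_torque": joint torques, N m; "ee_pos": TCP position; "eef_rot": TCP orientation; "ft_force": force on the tool from outside, world axes, zero at the start; "torque": the same for the moment, N m; "width": finger opening in m.
Only numpy, scipy, OpenCV 4.12 (cv2) and the standard library are available. Lean on these libraries where they do the work, as an engineer would, in place of code of your own. Each camera call takes 0.05 s, during which the arm holds its last target.

## Task

Pull the red-knobbed retaining pin out of the staple on the front of the grey parts crate and lay the pin inside the blue tray. Then lift off the freed lid and set it down, without dropping it, on the brown wooden stand, lying level on both boards, centred and squared up with them. Leave the piston, the oil can and the wrench where they are.

Things in the scene. Friction and masses are not known exactly. Their poses are not given: they have to be found in the camera images.
- crate: Grey plastic parts crate, fixed, 180 (x) by 260 (y), walls 150 high, open on top under its lid; front faces its -x. Origin: centre of its underside, on the bench. Its staple is on the front, the lid's lip overhangs the front.
- staple (a point): Centre of the bore of the crate's steel staple, 122 in front of the crate's centre, 40 to its -y side, 62 above the bench; axes the crate's. Two ears, 12 thick, outer faces at y = -22 and +22 of this point, reaching 18 beyond it in -x, from 42 to 82 above the bench, with a 13 square bore along y. The lid's lug hangs between them.
- pin: Loose pin, about 85 g: red knob (disc 48 diameter, 12 thick) on a 10 diameter steel shank. Origin: knob's centre, on the axis. The shank runs from the knob to its -y. At the start the pin lies in the staple, y axes alike (knob end sagging up to 4 degrees), axis 60 above the bench, knob 71 to 77 from the staple's centre towards +y, about 46 of bare shank between ear and knob. It slides out freely towards +y and is clear after the knob has moved 68.
- pin_tip (a point): The free end of the pin's shank, on its axis, 114 from the knob's centre.
- lip (a point): Middle of the lower front edge of the lid plate. On the crate this edge runs the lid's whole width, 90 above the pin's axis and 5 behind it, so a gripper coming straight down on the knob strikes the lid: lean the tool 30 to 45 degrees, coming down and inward from in front of the crate, pinch the knob's two flat faces, and stop the fingertips 9 short of the axis to clear the shank.
- lid: Loose lid, about 0.45 kg, olive-grey plate 8 thick. Origin: on its underside, over the crate's centre when on the crate (150 above the bench, axes the crate's). Plate from x = -117 to +97, 270 wide. Under it: ribs along x, 162 long, 15 deep, at y = -117 and +117; a steel strap's lug at x = -122, y = -40 (27 by 14) reaching 105 down, held by the pin. Pin out, it lifts straight up; 40 clears the staple.
- lid_handle (a point): Centre of the lid's black bar handle, at x = -12, y = 0, z = 50 of the lid's axes. Bar 16 wide (x), 126 long (y), 14 high, on a post at each end (104 free between), its underside 35 above the plate's top; about over the lid's centre of mass. Can be pinched from above, across x.
- stand_top (a point): Brown wooden stand, fixed: two upright boards, 150 long in x and 18 thick, at y = -60 and +60 of this point, tops 130 above the bench. The point is midway between their tops. The lid belongs here with its origin over this point, its x along the stand's x (either way round), ribs outside the boards, lug beyond the boards' ends.
- tray_in (a point): Blue open tray, fixed, 200 (x) by 140 (y), walls 4 thick and 28 high. The point is the centre of its inner floor, 4 above the bench.
- piston_mid (a point): Bystander: loose aluminium piston standing upright, 84 diameter, 70 high; the point is its centre.
- oiler: Bystander: loose black oil can, 64 diameter, 110 high plus a thin copper spout to about 136; origin at the centre of its underside.
- wrench: Bystander: loose steel wrench lying flat on the bench, about 180 long along its x.
Mind the look-alikes: they are no part of the job. What is shaped like the part that bears stand_top but orange is not meant.

How it is judged:
By the outcome, as a careful person would: the job done as asked, in the order asked, and still so for the second after the job is handed in, with the robot touching nothing.
It also fails if it takes over 64 s, if anything falls off the work surface, if the arm or the gripper's body presses on something with over 40 N, if the wrist force passes 120 N, or if a joint passes its speed limit or range.

## Working session

There is one attempt and no reset: what is moved stays moved. The work goes in short steps, Python scripts to look and compute and a shell command to move; the robot and the scene stay as the last step left them, time stands still between calls to the robot, and variables do not carry over. Pictures are saved under pics/ and viewed, and the job is handed in when it is done.

```bash
ls; mkdir -p pics; python3 - <<'E'
from bench import r
import cv2
print(r.read_state())
for n in ("scene","side","wrist"):
    im=r.camera(n); cv2.imwrite(f"pics/{n}0.png",im[:,:,::-1]); print(n,r.camera_info(n))
E
```

```text
pics
{'time': 0.0, 'joint_positions': array([-0.0226039 ,  0.33285876, -0.06470584,  1.46096058,  0.02156573,
        1.34991677, -0.08852092]), 'joint_vel': array([ 1.30542499e-03, -1.01607113e-03,  4.86654936e-04, -1.71291170e-03,
        5.31835796e-05,  1.54315248e-03, -7.06009796e-05]), 'joint_torque': array([-1.20520472e-04, -6.23245955e+01,  2.44190963e-02, -3.89891267e+01,
       -6.13984605e-02,  3.97891912e-02,  1.87085252e-04]), 'ee_pos': array([6.24594542e-01, 1.05035811e-05, 2.20652950e-01]), 'eef_rot': array([-0.49962848, -0.5003543 ,  0.50037007, -0.49964662]), 'ft_force': array([ 0.1411956 , -0.10824771, -0.06959229]), 'torque': array([ 0.03245925,  0.00816495, -0.00096389]), 'width': 0.08710460698706238}
scene {'fx': 411.6824725226644, 'fy': 411.6824725226644, 'cx': 278.39259058312143, 'cy': 209.83257308797855, 'rvec': array([ 1.67269939,  1.61966051, -0.82355646]), 'tvec': array([-0.18842404, -0.23521794,  1.67920253])}
side {'fx': 536.0315620738222, 'fy': 536.0315620738222, 'cx': 278.13693223235333, 'cy': 205.55549093047753, 'rvec': array([ 2.39340508, -0.14696403,  0.04347087]), 'tvec': array([-0.567439  ,  0.28991876,  1.33194776])}
wrist {'fx': 351.8979152960075, 'fy': 351.8979152960075, 'cx': 276.5636322123529, 'cy': 202.9539038436117, 'mount': array([[ 2.50448890e-04, -2.90914355e-01,  9.56749066e-01,
        -1.62750200e-01],
       [ 9.99999865e-01,  5.09257826e-04, -1.06922962e-04,
        -4.06785674e-04],
       [-4.56126525e-04,  9.56748963e-01,  2.90914443e-01,
        -8.05983779e-02],
       [ 0.00000000e+00,  0.00000000e+00,  0.00000000e+00,
         1.00000000e+00]])}
```

View pics/scene0.png

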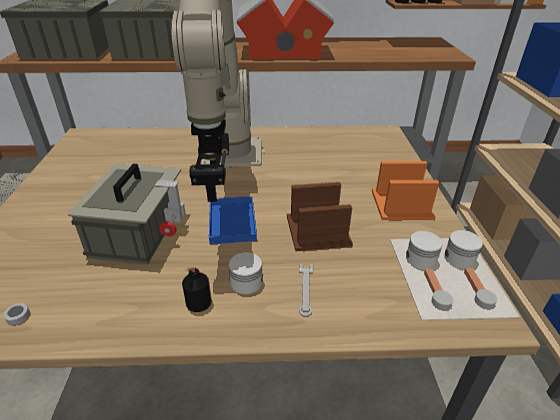

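View pics/side0.png

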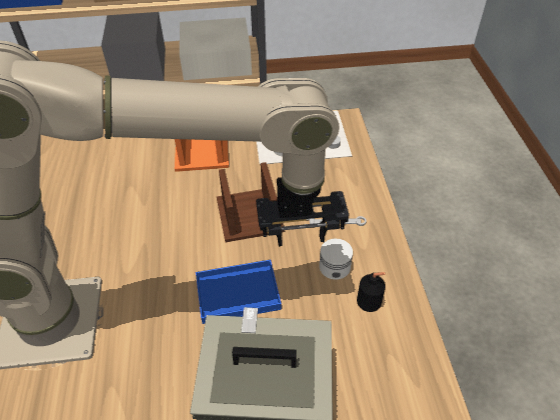

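View pics/wrist0.png

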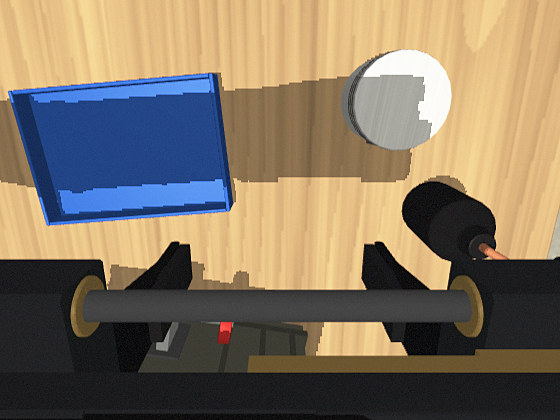

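```bash
cat > h.py <<'E'
from bench import r
import numpy as np, cv2
from scipy.spatial.transform import Rotation as R
def cam(n,st=None):
    i=r.camera_info(n)
    K=np.array([[i['fx'],0,i['cx']],[0,i['fy'],i['cy']],[0,0,1]])
    if 'rvec' in i:
        return K,R.from_rotvec(i['rvec']).as_matrix(),np.array(i['tvec'])
    st=st or r.read_state()
    T=np.eye(4);T[:3,:3]=R.from_quat(st['eef_rot']).as_matrix();T[:3,3]=st['ee_pos']
    M=np.linalg.inv(T@i['mount']); return K,M[:3,:3],M[:3,3]
def proj(c,P):
    K,A,t=c; p=(np.atleast_2d(P)@A.T+t)@K.T; return p[:,:2]/p[:,2:]   # u,v
def onz(c,uv,z):
    K,A,t=c; d=A.T@np.linalg.solve(K,[uv[0],uv[1],1]); o=-A.T@t; return o+d*(z-o[2])/d[2]
def tri(cs,uvs):
    L=[]
    for c,u in zip(cs,uvs):
        K,A,t=c;P=K@np.c_[A,t];L+=[u[0]*P[2]-P[0],u[1]*P[2]-P[1]]
    X=np.linalg.svd(np.array(L))[2][-1];return X[:3]/X[3]
E
python3 - <<'E'
from h import *
for n in ("scene","side","wrist"):
    r.camera(n)
    for t in ["pin","pin_tip","lid_handle","lip","staple","lid","crate","stand_top","tray_in","piston_mid","oiler","wrench"]:
        m=r.mark_of(n,t)
        print(n,t,[(np.round(d['point'],1).tolist(),round(d['confidence'],2)) for d in m[:3]])
print(r.read_state()['time'])
E
```

```text
scene pin [([225.4, 167.6], 0.62)]
scene pin_tip []
scene lid_handle [([176.1, 122.8], 0.62), ([228.4, 167.3], 0.35)]
scene lip [([195.4, 166.3], 0.72), ([287.6, 303.0], 0.33)]
scene staple [([212.6, 177.9], 0.95), ([194.4, 319.2], 0.53)]
scene lid [([191.4, 127.9], 0.75)]
scene crate [([229.7, 135.7], 0.66)]
scene stand_top [([194.2, 318.3], 0.8), ([171.1, 408.9], 0.78), ([178.2, 129.3], 0.6)]
scene tray_in [([223.0, 228.6], 0.58)]
scene piston_mid [([274.9, 246.2], 0.75)]
scene oiler [([301.2, 198.2], 0.81)]
scene wrench [([286.4, 305.4], 0.89)]
side pin []
side pin_tip [([259.3, 334.0], 0.74)]
side lid_handle [([355.9, 265.8], 0.98)]
side lip [([368.0, 262.4], 0.46)]
side staple []
side lid [([369.4, 264.0], 0.94)]
side crate []
side stand_top [([185.5, 247.7], 0.76)]
side tray_in [([291.4, 234.3], 0.64)]
side piston_mid [([258.7, 336.9], 0.78)]
side oiler [([299.0, 367.8], 0.9)]
side wrench []
wrist pin [([317.1, 223.5], 0.7)]
wrist pin_tip []
wrist lid_handle []
wrist lip []
wrist staple []
wrist lid []
wrist crate [([367.7, 190.1], 0.63)]
wrist stand_top []
wrist tray_in [([149.1, 135.6], 0.71), ([320.1, 222.2], 0.28)]
wrist piston_mid []
wrist oiler [([208.3, 427.7], 0.61)]
wrist wrench []
2.1
```

```bash
python3 - <<'E'
from h import *
S,D=cam("scene"),cam("side"); W=cam("wrist")
print("handle",tri([S,D],[(122.8,176.1),(265.8,355.9)]), onz(S,(122.8,176.1),.2),onz(D,(265.8,355.9),.2))
print("lid",tri([S,D],[(127.9,191.4),(264,369.4)]))
print("lip",onz(S,(166.3,195.4),.15),onz(D,(262.4,368),.15))
print("staple",onz(S,(177.9,212.6),.062))
print("pin",onz(S,(167.6,225.4),.06),onz(S,(167.3,228.4),.06),onz(W,(223.5,317.1),.06),onz(W,(223.5,317.1),.08))
print("stand",tri([S,D],[(318.3,194.2),(247.7,185.5)]),onz(S,(318.3,194.2),.13),onz(D,(247.7,185.5),.13))
print("tray",onz(S,(228.6,223),.004),onz(D,(234.3,291.4),.004),onz(W,(135.6,149.1),.004))
print("piston",onz(S,(246.2,274.9),.035),onz(D,(336.9,258.7),.035))
print("oiler",onz(S,(198.2,301.2),0),onz(D,(367.8,299),0))
print("wrench",onz(S,(305.4,286.4),0))
a=cv2.imread("pics/scene0.png");b=cv2.imread("pics/side0.png")
cv2.imwrite("pics/c1.png",cv2.resize(a[150:275,60:260],None,fx=4,fy=4,interpolation=2))
cv2.imwrite("pics/c2.png",cv2.resize(b[290:420,180:350],None,fx=4.5,fy=4.5,interpolation=2))
cv2.imwrite("pics/c3.png",cv2.resize(a[140:260,270:460],None,fx=4,fy=4,interpolation=2))
cv2.imwrite("pics/c4.png",cv2.resize(b[150:330,180:350],None,fx=3.3,fy=3.3,interpolation=2))
E
```

```text
handle [ 0.51826101 -0.25925723  0.20249722] [ 0.51372858 -0.26079135  0.2       ] [ 0.51841479 -0.25813774  0.2       ]
lid [ 0.51252578 -0.2593366   0.14738596]
lip [ 0.5379347  -0.14471018  0.15      ] [ 0.51013879 -0.25813624  0.15      ]
staple [ 0.49934659 -0.13072897  0.062     ]
pin [ 0.55861011 -0.15089197  0.06      ] [ 0.57258387 -0.14920264  0.06      ] [ 0.56797035 -0.14546232  0.06      ] [ 0.57146386 -0.13151763  0.08      ]
stand [0.52232225 0.28281149 0.13376352] [0.51322457 0.2858252  0.13      ] [0.52291029 0.28451475 0.13      ]
tray [0.47915331 0.01571769 0.004     ] [0.4612563  0.03065012 0.004     ] [0.47244981 0.02568161 0.004     ]
piston [0.74039949 0.07934313 0.035     ] [0.73710534 0.07804788 0.035     ]
oiler [ 7.94249700e-01 -4.08604923e-02  1.11022302e-16] [ 0.79815859 -0.03231018  0.        ]
wrench [0.75182228 0.23285132 0.        ]
```

View pics/c1.png

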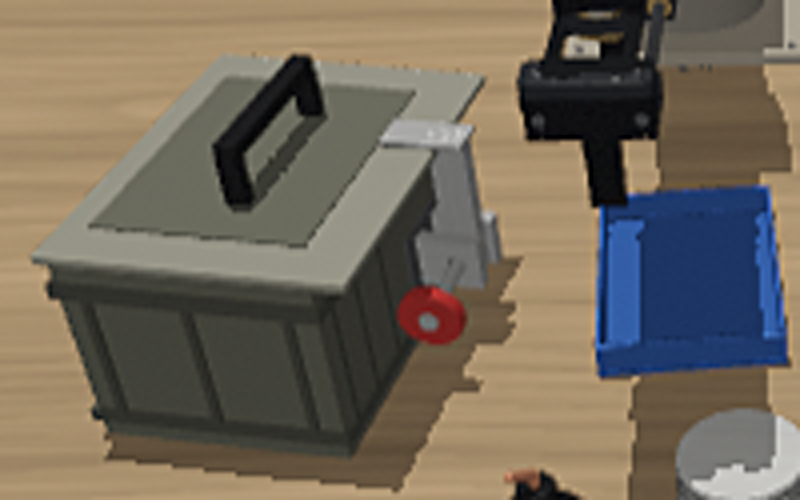

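View pics/c2.png

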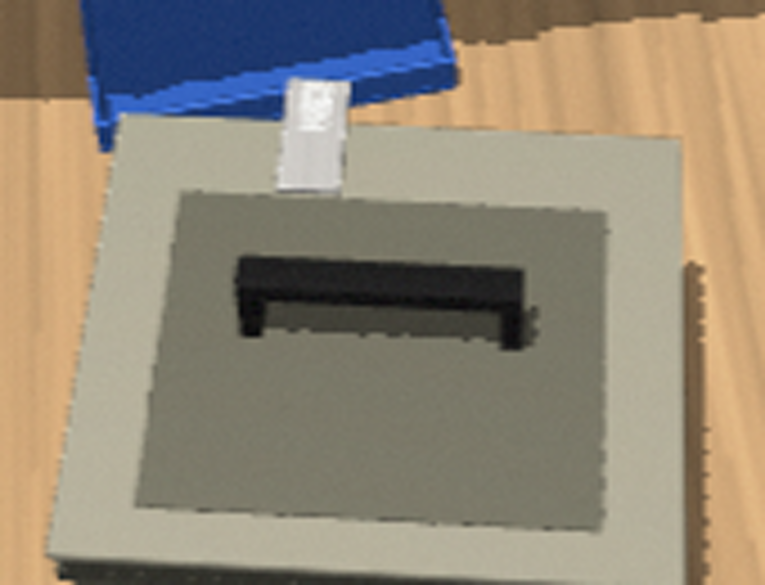

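View pics/c3.png

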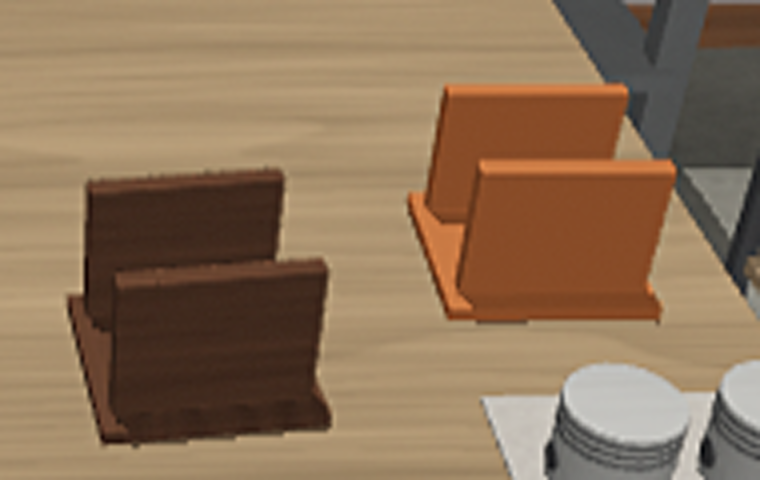

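View pics/c4.png

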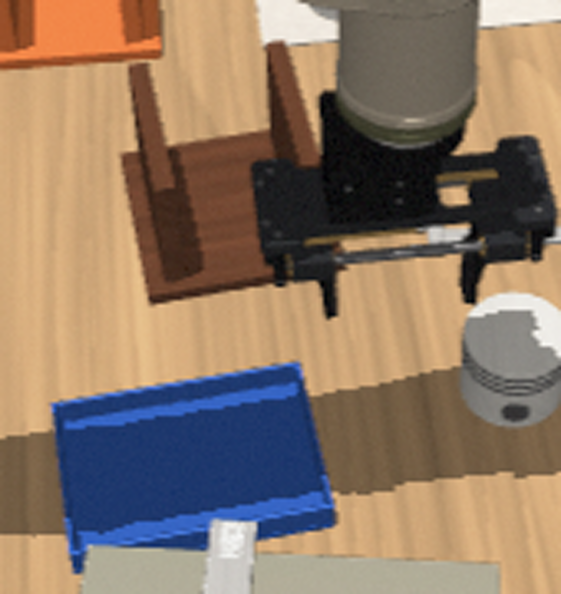

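The brown stand is at scene (318,194) and the orange one at (409,171). The task says the orange one is not meant, and the enlarged crop clearly shows the dark-brown two-board stand on the left, so that is the target. Next I fit the crate and stand poses from their corners.

```bash
python3 - <<'E'
from h import *
from scipy.optimize import least_squares
S,D=cam("scene"),cam("side")
f=lambda p,s,o:((p[0]+.5)/s-.5+o[0],(p[1]+.5)/s-.5+o[1])
obj=np.array([[-.117,-.135,.158],[-.117,.135,.158],[.097,-.135,.158],[.097,.135,.158]])
ms=[f(p,4,(60,150)) for p in [(486,76),(345,290),(220,56),(35,262)]]
md=[f(p,4.5,(180,290)) for p in [(122,113),(682,138),(50,555)]]
ex=[(-.012,-.063,.207),(-.012,.063,.207)] # bar ends top centre
def T(q,P):
    c,s=np.cos(q[2]),np.sin(q[2]);P=np.array(P);return np.c_[q[0]+c*P[:,0]-s*P[:,1],q[1]+s*P[:,0]+c*P[:,1],P[:,2]]
def res(q):
    W=T(q,obj);return np.r_[(proj(S,W)-ms).ravel(),(proj(D,W[:3])-md).ravel()]
q=least_squares(res,[.51,-.26,-1.57],loss='soft_l1').x
print("crate",q,np.degrees(q[2]));print(res(q).round(1))
W=T(q,[[-.122,-.04,.062],[-.122,.034,.06],[-.012,0,.2],[-.117,0,.15]]);print(W.round(4))
print(proj(S,W).round(1),proj(D,W).round(1))
a=cv2.imread("pics/scene0.png");print(np.round(T(q,[[-.122,.034+i,.06] for i in(-.006,.003,.006)]),4))
# red knob blob
hsv=cv2.cvtColor(a,cv2.COLOR_BGR2HSV);m=((hsv[...,0]<8)|(hsv[...,0]>172))&(hsv[...,1]>150)
m[:, :140]=0;m[:,200:]=0;m[:200]=0;v,u=np.nonzero(m[:260]);print("red",u.mean(),v.mean(),u.min(),u.max(),v.min(),v.max())
cv2.imwrite("pics/c5.png",cv2.resize(a[175:260,280:365],None,fx=7,fy=7,interpolation=2))
st=r.read_state();print(R.from_quat(st['eef_rot']).as_matrix().round(2))
E
```

```text
crate [ 0.51546064 -0.26251535 -1.74126933] -99.76738380294678
[-0.2 -0.2  0.2 -0.5 -0.2 -0.2 -1.6 -0.7 -0.1 -0.3  0.5 -0.8 -0.1 -0.1]
[[ 0.4967 -0.1355  0.062 ]
 [ 0.5697 -0.1481  0.06  ]
 [ 0.5175 -0.2507  0.2   ]
 [ 0.5353 -0.1472  0.15  ]]
[[176.4 212.1]
 [167.9 227.8]
 [126.1 176.8]
 [165.6 194.9]] [[252.5 336.2]
 [284.7 338. ]
 [264.9 352.5]
 [268.9 318.8]]
[[ 0.5638 -0.147   0.06  ]
 [ 0.5726 -0.1486  0.06  ]
 [ 0.5756 -0.1491  0.06  ]]
red 167.55757575757576 228.20606060606062 159 176 222 235
[[ 0.  1. -0.]
 [ 0. -0. -1.]
 [-1.  0. -0.]]
```

View pics/c5.png

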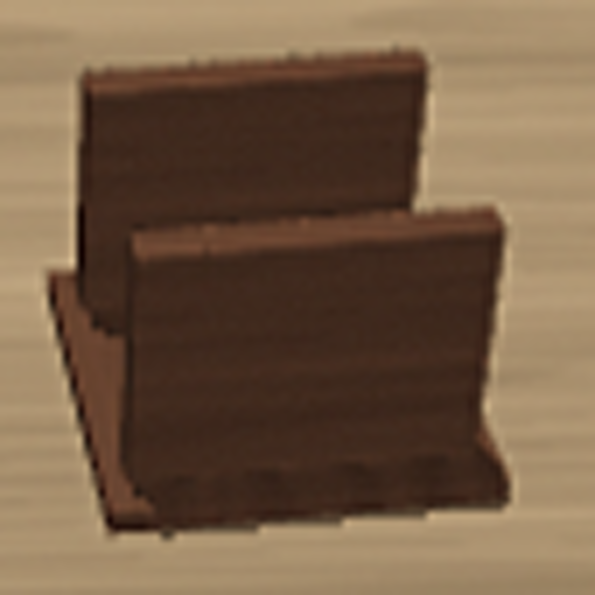

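```bash
python3 - <<'E'
from h import *
from scipy.optimize import least_squares
S,D=cam("scene"),cam("side")
f=lambda p,s,o:((p[0]+.5)/s-.5+o[0],(p[1]+.5)/s-.5+o[1])
def T(q,P):
    c,s=np.cos(q[2]),np.sin(q[2]);P=np.array(P);return np.c_[q[0]+c*P[:,0]-s*P[:,1],q[1]+s*P[:,0]+c*P[:,1],P[:,2]]
o=[];m=[]
for y,pl,pr in [(.069,(82,73),(427,50)),(.051,(88,95),(425,75)),(-.051,(135,234),(500,209)),(-.069,(132,258),(503,234))]:
    o+=[(-.075,y,.13),(.075,y,.13)];m+=[f(pl,7,(280,175)),f(pr,7,(280,175))]
md=[f(p,3.3,(180,150)) for p in [(140,63),(277,42)]] # side: far ends mid of boards
od=[(.075,.06,.13),(.075,-.06,.13)]
res=lambda q:np.r_[(proj(S,T(q,o))-m).ravel(),(proj(D,T(q,od))-md).ravel()]
q=least_squares(res,[.52,.284,1.57],loss='soft_l1').x
print("stand",q,np.degrees(q[2]));print(res(q).round(1))
# tray from wrist & side & scene corner picks
W=cam("wrist")
pw=[(10,91),(47,224),(232,211),(213,73)]
print("tray wrist",[onz(W,p,.032).round(3) for p in pw])
ps=[f(p,3.3,(180,150)) for p in [(54,405),(300,365),(335,525-15)]]
print("tray side",[onz(D,p,.032).round(3) for p in ps])
E
```

```text
stand [0.52270016 0.29112532 1.66088521] 95.16171287782818
[-0.1 -0.1 -0.6  0.1 -0.  -0.   1.2 -0.3 -1.1 -0.1 -0.5 -0.1  0.4  0.3
  0.8  0.  -0.1 -0.   0.1  0. ]
tray wrist [array([0.37 , 0.085, 0.032]), array([ 0.38 , -0.05 ,  0.032]), array([ 0.578, -0.035,  0.032]), array([0.565, 0.101, 0.032])]
tray side [array([0.367, 0.083, 0.032]), array([0.563, 0.097, 0.032]), array([ 0.575, -0.04 ,  0.032])]
```

```bash
python3 -m pendant '[{"translation":[-0.5,-0.7,0],"angular":[0,0,-4.9],"hand":0.05},{"translation":[-0.5,-0.7,0],"angular":[0,0,-4.9],"hand":0.05},{"translation":[-0.55,-0.75,-0.8],"angular":[-7.88,1.36,0],"hand":0.05},{"translation":[-0.55,-0.75,-0.8],"angular":[-7.88,1.36,0],"hand":0.05},{"translation":[-0.55,-0.75,-0.9],"angular":[-7.88,1.36,0],"hand":0.05},{"translation":[-0.55,-0.7,-0.9],"angular":[-7.88,1.36,0],"hand":0.05},{"translation":[-0.55,-0.7,-0.9],"angular":[-7.88,1.36,0],"hand":0.05},{"translation":[0,0,0],"angular":[0,0,0],"hand":0.05},{"translation":[0,0,0],"angular":[0,0,0],"hand":0.05}]' 20
python3 - <<'E'
from h import *
st=r.read_state();print(R.from_quat(st['eef_rot']).as_matrix().round(3),st['joint_positions'].round(2),st['ee_pos'])
for n in("wrist","scene","side"):
    im=r.camera(n);cv2.imwrite(f"pics/{n}1.png",im[:,:,::-1])
    for t in("pin","staple","lip"):print(n,t,[(np.round(d['point'],1).tolist(),round(d['confidence'],2)) for d in r.mark_of(n,t)[:2]])
W=cam("wrist",st);print(proj(W,[[.570,-.148,.06],[.4967,-.1355,.062]]))
E
```

```text
time: 3.0
ee_pos: [0.5878, -0.05, 0.1782]
eef_rot: [-0.324, -0.274, 0.693, -0.583]
ft_force: [-0.9, -0.2, 0.9]
width: 0.0456
[[-0.109  0.986 -0.13 ]
 [-0.631 -0.169 -0.757]
 [-0.768 -0.001  0.64 ]] [-0.35  0.47  0.01  1.54  0.59  1.52 -0.65] [ 0.58775002 -0.05001214  0.17823909]
wrist pin [([183.8, 274.9], 0.72)]
wrist staple [([191.9, 195.7], 0.92)]
wrist lip [([280.3, 231.9], 0.61)]
scene pin [([227.3, 167.0], 0.72), ([232.2, 134.0], 0.51)]
scene staple [([213.8, 178.8], 0.7)]
scene lip [([194.3, 164.2], 0.92)]
side pin [([260.1, 336.3], 0.5)]
side staple []
side lip [([316.4, 264.8], 0.89)]
[[276.13776466 187.50222682]
 [196.02367116 189.22384428]]
```

View pics/wrist1.png

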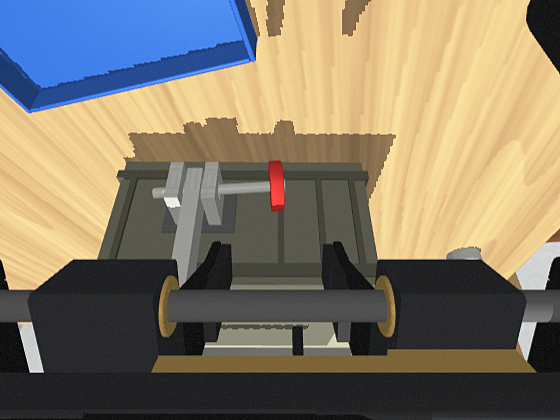

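View pics/scene1.png

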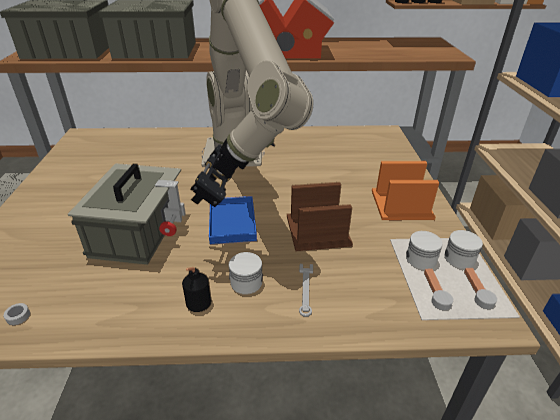

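Wrist view: the knob is at (277,187) against a predicted (276,187), and the ears are at about (176–215,190), so the fit holds. I go in next.

```bash
python3 -m pendant '[{"translation":[-0.28,-1.53,-1.84],"angular":[0,0,0],"hand":0.05},{"translation":[-0.28,-1.53,-1.84],"angular":[0,0,0],"hand":0.05},{"translation":[-0.28,-1.53,-1.84],"angular":[0,0,0],"hand":0.05},{"translation":[-0.28,-1.53,-1.84],"angular":[0,0,0],"hand":0.05},{"translation":[-0.14,-0.77,-0.92],"angular":[0,0,0],"hand":0.05},{"translation":[-0.14,-0.76,-0.92],"angular":[0,0,0],"hand":0.05},{"translation":[0,0,0],"angular":[0,0,0],"hand":0.05}]' 20
python3 - <<'E'
from h import *
st=r.read_state();print(st['ee_pos'],st['ft_force'],st['joint_positions'].round(2))
im=r.camera("wrist");cv2.imwrite(f"pics/wrist2.png",im[:,:,::-1])
im=r.camera("scene");cv2.imwrite("pics/scene2.png",cv2.resize(im[150:270,80:260,::-1],None,fx=4,fy=4,interpolation=2))
E
```

```text
time: 4.3
ee_pos: [0.5729, -0.1278, 0.0858]
eef_rot: [-0.323, -0.272, 0.694, -0.583]
ft_force: [0.1, 0.3, -0.4]
width: 0.046
[ 0.57291633 -0.1277959   0.08579378] [ 0.08719686  0.25562426 -0.43207398] [-0.27  0.52  0.05  1.69  0.64  1.3  -0.68]
```

View pics/wrist2.png

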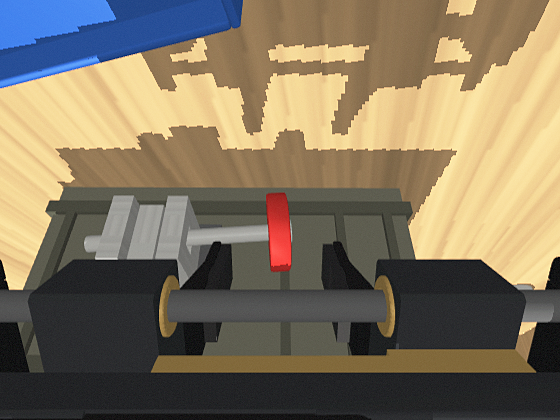

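View pics/scene2.png

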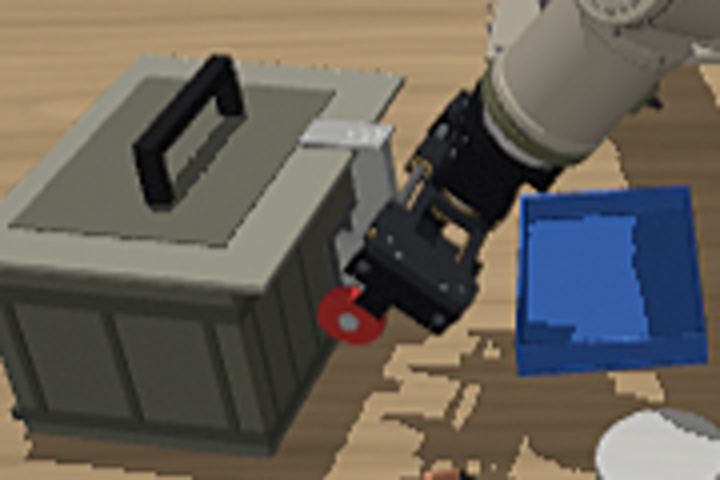

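The knob at (278,232) sits midway between the fingers (222 and 330), and no contact force is felt. I close the gripper.

```bash
python3 -m pendant '[{"translation":[0,0,0],"angular":[0,0,0],"hand":-1},{"translation":[0,0,0],"angular":[0,0,0],"hand":-1},{"translation":[0,0,0],"angular":[0,0,0],"hand":-1},{"translation":[0,0,0],"angular":[0,0,0],"hand":-1},{"translation":[0,0,0],"angular":[0,0,0],"hand":-1},{"translation":[0,0,0],"angular":[0,0,0],"hand":-1}]' 25
```

```text
time: 5.0
ee_pos: [0.5735, -0.127, 0.0865]
eef_rot: [-0.323, -0.272, 0.693, -0.584]
ft_force: [-0.0, 0.4, 0.7]
width: 0.0061
```

```bash
python3 - <<'E'
from h import *
print(r.read_state()['width'])
im=r.camera("wrist");cv2.imwrite(f"pics/wrist3.png",im[:,:,::-1])
im=r.camera("scene");cv2.imwrite("pics/scene3.png",cv2.resize(im[150:270,80:260,::-1],None,fx=4,fy=4,interpolation=2))
E
```

```text
0.006066036932555831
```

View pics/wrist3.png

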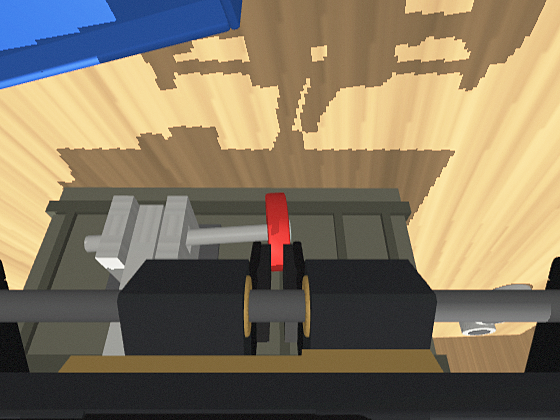

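View pics/scene3.png

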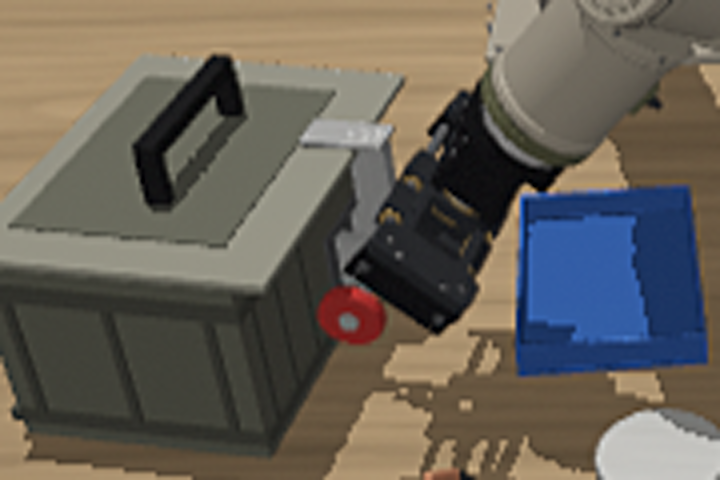

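```bash
python3 - <<'E'
from h import *
im=cv2.imread("pics/wrist3.png");cv2.imwrite("pics/w3z.png",cv2.resize(im[180:360,180:380],None,fx=4,fy=3.3,interpolation=2))
E
```

```text
(no output)
```

View pics/w3z.png

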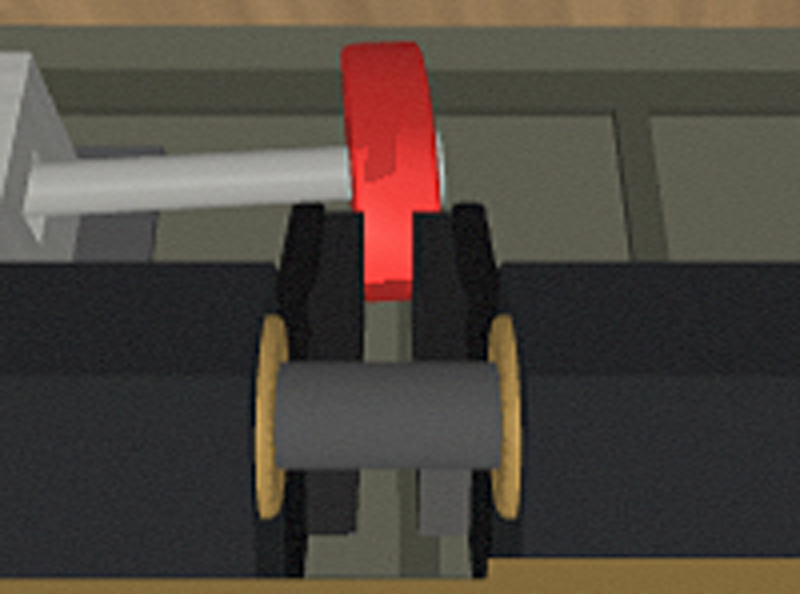

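The pads hold the knob and sink into it a little. I pull along the crate's +y.

```bash
python3 -m pendant '[{"translation":[0.5,-0.09,0],"angular":[0,0,0],"hand":-1},{"translation":[0.9,-0.15,0],"angular":[0,0,0],"hand":-1},{"translation":[0.9,-0.15,0],"angular":[0,0,0],"hand":-1},{"translation":[0.9,-0.15,0],"angular":[0,0,0],"hand":-1}]' 25
python3 - <<'E'
from h import *
im=r.camera("wrist");cv2.imwrite("pics/w4z.png",cv2.resize(im[160:360,60:380,::-1],None,fx=2.5,fy=2.5,interpolation=2))
E
```

```text
time: 5.5
ee_pos: [0.6065, -0.1326, 0.0865]
eef_rot: [-0.323, -0.272, 0.693, -0.584]
ft_force: [0.2, 0.1, 0.1]
width: 0.0002
```

View pics/w4z.png

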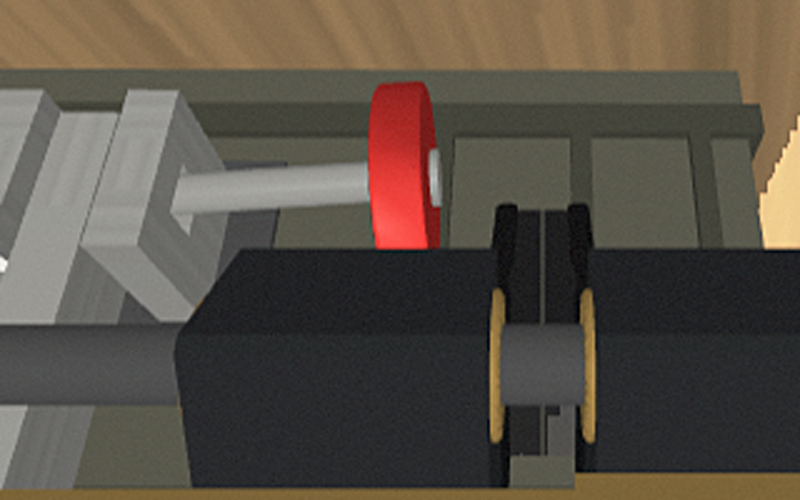

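The fingers slipped off: width is now 0 and the pin has not moved. I open the gripper and re-measure the knob in 3D from the red blob in all views before trying again.

```bash
python3 -m pendant '[{"translation":[0.1,0.65,0.75],"angular":[0,0,0],"hand":-1},{"translation":[0.2,1.3,1.5],"angular":[0,0,0],"hand":-1},{"translation":[0.2,1.3,1.5],"angular":[0,0,0],"hand":0.05},{"translation":[0,0,0],"angular":[0,0,0],"hand":0.05},{"translation":[0,0,0],"angular":[0,0,0],"hand":0.05}]' 25
python3 - <<'E'
from h import *
def red(im):
    hsv=cv2.cvtColor(im,cv2.COLOR_BGR2HSV);m=(((hsv[...,0]<8)|(hsv[...,0]>172))&(hsv[...,1]>150)&(hsv[...,2]>70)).astype(np.uint8)
    n,l,s,c=cv2.connectedComponentsWithStats(m);return [(s[i].tolist(),c[i].round(1).tolist()) for i in range(1,n) if s[i][4]>20]
st=r.read_state();W=cam("wrist",st)
im=r.camera("wrist")[:,:,::-1].copy();cv2.imwrite("pics/wrist5.png",im);print("w5",red(im),st['width'],st['ee_pos'])
print(proj(W,[[.570,-.148,.06]]))
im=r.camera("scene")[:,:,::-1].copy();cv2.imwrite("pics/scene5.png",im);print("s5",red(im))
im=r.camera("side")[:,:,::-1].copy();cv2.imwrite("pics/side5.png",im);print("side5",red(im))
for n in("wrist0","wrist1","wrist2","wrist3","scene0","side0"):print(n,[x for x in red(cv2.imread(f"pics/{n}.png")) if x[0][4]<5000])
E
```

```text
time: 6.05
ee_pos: [0.6105, -0.0997, 0.124]
eef_rot: [-0.324, -0.272, 0.693, -0.584]
ft_force: [0.2, -0.2, -0.1]
width: 0.0166
w5 [([223, 177, 22, 64, 1187], [233.4, 208.6])] 0.016629332983314756 [ 0.61053053 -0.09967574  0.12397839]
[[234.11616248 211.11416596]]
s5 [([252, 0, 81, 59, 3251], [289.8, 29.0]), ([159, 222, 18, 14, 166], [167.5, 228.2])]
side5 []
wrist0 [([218, 322, 14, 22, 262], [224.3, 332.2])]
wrist1 [([269, 161, 16, 50, 697], [276.3, 185.6])]
wrist2 [([266, 193, 26, 79, 1686], [278.5, 231.6])]
wrist3 [([265, 193, 25, 78, 1433], [276.9, 227.5])]
scene0 [([237, 0, 96, 59, 3777], [284.3, 30.0]), ([159, 222, 18, 14, 165], [167.6, 228.2])]
side0 []
```

View pics/wrist5.png

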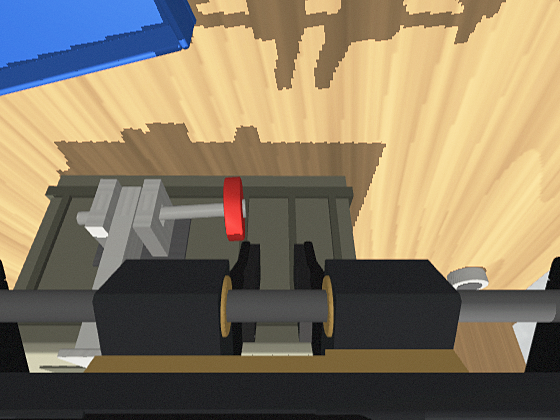

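```bash
python3 - <<'E'
from h import *
from scipy.optimize import least_squares
i=r.camera_info("wrist");M=i['mount']
def wc(p,q):
    K=np.array([[i['fx'],0,i['cx']],[0,i['fy'],i['cy']],[0,0,1]])
    T=np.eye(4);T[:3,:3]=R.from_quat(q).as_matrix();T[:3,3]=p;N=np.linalg.inv(T@M);return K,N[:3,:3],N[:3,3]
st=r.read_state();q=st['eef_rot']
W0=wc([.6246,0,.22065],[-0.49962848,-0.5003543,0.50037007,-0.49964662])
W1=wc([.58775,-.05001,.17824],[-0.324,-0.274,0.693,-0.583]); W2=wc([.57292,-.1278,.08579],[-.323,-.272,.694,-.583]);W5=wc([.61053,-.09968,.12398],q)
obs=[(W1,161,211,277),(W2,193,272,278),(W5,177,241,234)]
yaw=-1.7413;u=np.array([-np.sin(yaw),np.cos(yaw),0]);e1=np.array([np.cos(yaw),np.sin(yaw),0]);t=np.linspace(0,6.283,73)[:,None]
def disc(c):
    ring=.024*(np.cos(t)*e1+np.sin(t)*np.array([0,0,1]));return np.r_[c+ring+.006*u,c+ring-.006*u]
def pr(c,W):
    p=proj(W,disc(c));return p[:,1].min(),p[:,1].max(),(p[:,0].min()+p[:,0].max())/2
def res(c):
    return np.concatenate([np.subtract(pr(c,W),(a,b,x)) for W,a,b,x in obs])
s=least_squares(res,[.57,-.148,.06],diff_step=1e-3);print(s.x,res(s.x).round(1))
c=np.array([.57,-.148,.06]);print(res(c).round(1));S=cam("scene");p=proj(S,disc(c));print(p.min(0),p.max(0),proj(S,[c+.006*u]));p=proj(S,disc(s.x));print(p.min(0),p.max(0))
print(tri([W1,W2,W5],[(277,186),(278,232.5),(234,209)]),tri([S,W1,W2,W5],[(168.1,228.7),(277,186),(278,232.5),(234,209)]))
E
```

```text
[ 0.56937134 -0.15152602  0.0559115 ] [-0.3  0.7 -0.7 -0.  -0.1  0.3 -0.  -0.1  0.1]
[ 0.6  2.4 -0.7  2.2  4.2  0.4  1.4  2.6 -0.7]
[158.94354012 219.8488365 ] [176.76437373 235.69457733] [[167.1505557  229.12456988]]
[157.9767607  220.88185939] [175.76342128 236.67494817]
[ 0.57042031 -0.14611795  0.05940335] [ 0.57016573 -0.14795709  0.05787403]
```

```bash
python3 - <<'E'
from h import *
S=cam("scene");p=np.array([.57292,-.1278,.08579]);A=R.from_quat([-.323,-.272,.694,-.583]).as_matrix()
im=cv2.imread("pics/scene2.png")
for x,col in((.025,(0,255,255)),(.003,(0,255,0))):
    for y in(.023,.038):
        for z in(-.0095,.0095):
            u=proj(S,[p+A@[x,y,z]])[0];print(x,y,z,u.round(1)); q=((u-[80,150]+.5)*4).astype(int);cv2.circle(im,tuple(q.tolist()),3,col,-1)
cv2.imwrite("pics/chk.png",cv2.resize(im[200:380,250:480],None,fx=3.3,fy=3.3,interpolation=2))
E
```

```text
0.025 0.023 -0.0095 [169.  232.9]
0.025 0.023 0.0095 [163.4 229.1]
0.025 0.038 -0.0095 [167.1 236.3]
0.025 0.038 0.0095 [161.4 232.4]
0.003 0.023 -0.0095 [173.  228.7]
0.003 0.023 0.0095 [167.3 224.8]
0.003 0.038 -0.0095 [171.1 232. ]
0.003 0.038 0.0095 [165.4 228.1]
```

View pics/chk.png

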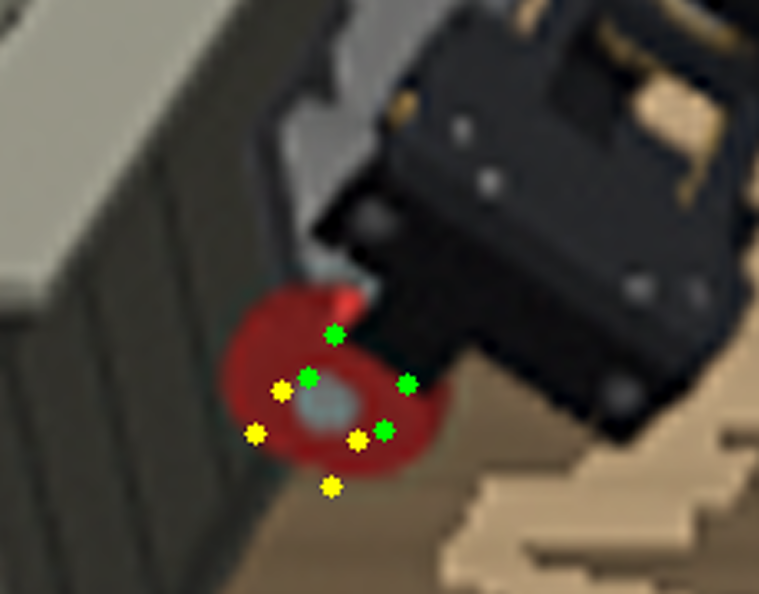

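```bash
python3 - <<'E'
import cv2
a=cv2.imread("pics/side5.png");cv2.imwrite("pics/z1.png",cv2.resize(a[220:420,180:400],None,fx=3.3,fy=3,interpolation=2))
a=cv2.imread("pics/scene5.png");cv2.imwrite("pics/z2.png",cv2.resize(a[150:260,120:270],None,fx=5.2,fy=5.2,interpolation=2))
E
```

```text
(no output)
```

View pics/z1.png

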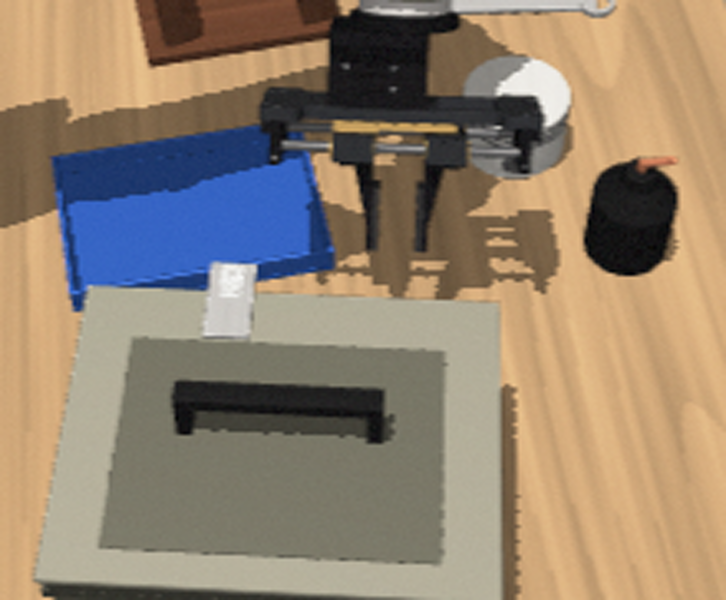

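View pics/z2.png

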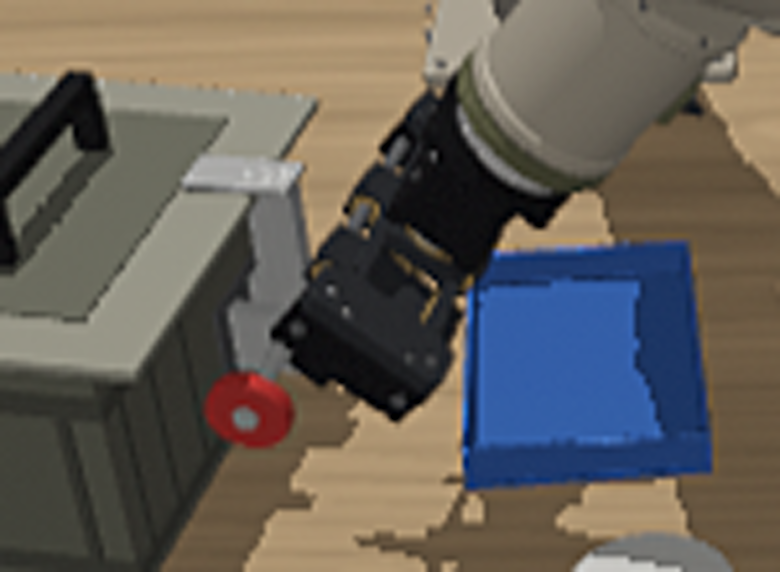

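```bash
python3 - <<'E'
from h import *
st=r.read_state();D=cam("side");A=R.from_quat(st['eef_rot']).as_matrix();p=st['ee_pos'];print(p,st['width'])
im=cv2.imread("pics/side5.png")[220:420,180:400]
im=cv2.resize(im,None,fx=3.3,fy=3.3,interpolation=2)
for x,col in((.025,(0,255,255)),(.003,(0,255,0)),(-.064,(255,0,255))):
    for y in(-.0115,.0115):
        for z in(-.0095,.0095):
            u=proj(D,[p+A@[x,y,z]])[0];print(x,y,z,u.round(1));q=((u-[180,220]+.5)*3.3).astype(int);cv2.circle(im,tuple(q.tolist()),3,col,-1)
cv2.imwrite("pics/chk2.png",im[:400,150:650])
E
```

```text
[ 0.60982426 -0.10085279  0.12329661] 0.028425140599857082
0.025 -0.0115 -0.0095 [294.3 312.7]
0.025 -0.0115 0.0095 [294.1 315.4]
0.025 0.0115 -0.0095 [304.3 313.1]
0.025 0.0115 0.0095 [304.3 315.8]
0.003 -0.0115 -0.0095 [294.6 303.4]
0.003 -0.0115 0.0095 [294.4 306. ]
0.003 0.0115 -0.0095 [304.6 303.8]
0.003 0.0115 0.0095 [304.6 306.4]
-0.064 -0.0115 -0.0095 [295.5 274.9]
-0.064 -0.0115 0.0095 [295.4 277. ]
-0.064 0.0115 -0.0095 [305.6 275.3]
-0.064 0.0115 0.0095 [305.6 277.4]
```

View pics/chk2.png

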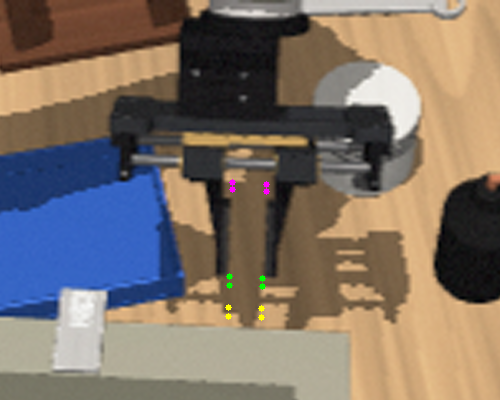

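All three views (side, scene and wrist) put the visible fingertips at only about 2 mm ahead of the reported TCP, not 25 mm. The first pinch therefore closed short of the knob. From here I use a tip offset of +2 mm and the refined knob position (0.570, -0.1485, 0.058).

```bash
python3 -m pendant '[{"translation":[-1.0,0.1,-0.1],"angular":[0,0,0],"hand":0.05},{"translation":[-1.0,0.1,-0.1],"angular":[0,0,0],"hand":0.05},{"translation":[-1.1,0.15,-0.1],"angular":[0,0,0],"hand":0.05},{"translation":[0,0,0],"angular":[0,0,0],"hand":0.05},{"translation":[-0.22,-1.26,-1.54],"angular":[0,0,0],"hand":0.05},{"translation":[-0.22,-1.26,-1.54],"angular":[0,0,0],"hand":0.05},{"translation":[-0.16,-0.95,-1.15],"angular":[0,0,0],"hand":0.05},{"translation":[-0.16,-0.95,-1.15],"angular":[0,0,0],"hand":0.05},{"translation":[0,0,0],"angular":[0,0,0],"hand":0.05},{"translation":[0,0,0],"angular":[0,0,0],"hand":0.05}]' 25
python3 - <<'E'
from h import *
st=r.read_state();print(st['ee_pos'],st['ft_force'])
im=r.camera("wrist");cv2.imwrite(f"pics/wrist6.png",im[:,:,::-1])
im=r.camera("scene");cv2.imwrite("pics/scene6.png",cv2.resize(im[160:260,110:240,::-1],None,fx=6,fy=6,interpolation=2))
E
```

```text
time: 7.2
ee_pos: [0.5721, -0.1405, 0.0673]
eef_rot: [-0.323, -0.272, 0.693, -0.584]
ft_force: [0.1, 1.3, -0.0]
width: 0.0457
[ 0.5720507  -0.14045424  0.06729458] [ 0.11921191  1.32208517 -0.03470071]
```

View pics/wrist6.png

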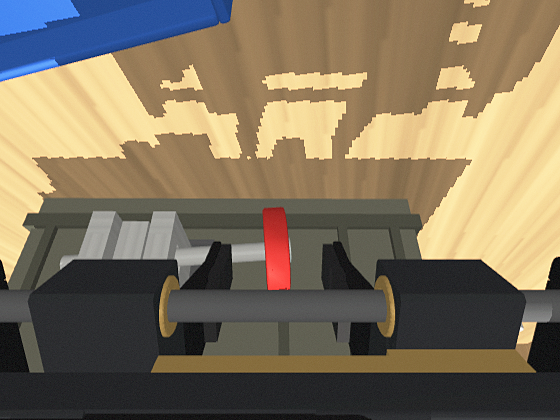

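View pics/scene6.png

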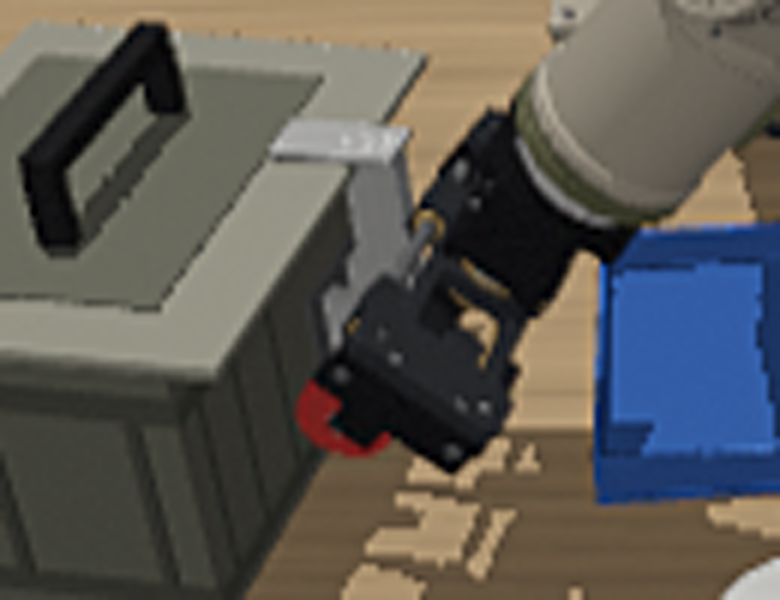

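```bash
python3 -m pendant '[{"translation":[0,0,0],"angular":[0,0,0],"hand":-1},{"translation":[0,0,0],"angular":[0,0,0],"hand":-1},{"translation":[0,0,0],"angular":[0,0,0],"hand":-1},{"translation":[0,0,0],"angular":[0,0,0],"hand":-1},{"translation":[0,0,0],"angular":[0,0,0],"hand":-1},{"translation":[0,0,0],"angular":[0,0,0],"hand":-1},{"translation":[0,0,0],"angular":[0,0,0],"hand":-1},{"translation":[0,0,0],"angular":[0,0,0],"hand":-1}]' 25
```

```text
time: 8.1
ee_pos: [0.572, -0.1407, 0.0674]
eef_rot: [-0.323, -0.272, 0.693, -0.584]
ft_force: [1.4, -0.5, 1.9]
width: 0.0115
```

Width is 11.5 mm, so the knob is held. I pull.

```bash
python3 -m pendant '[{"translation":[0.5,-0.09,0],"angular":[0,0,0],"hand":-1},{"translation":[0.9,-0.15,0],"angular":[0,0,0],"hand":-1},{"translation":[0.9,-0.15,0],"angular":[0,0,0],"hand":-1},{"translation":[0.9,-0.15,0],"angular":[0,0,0],"hand":-1},{"translation":[0.9,-0.15,0],"angular":[0,0,0],"hand":-1},{"translation":[0.9,-0.15,0],"angular":[0,0,0],"hand":-1},{"translation":[0.9,-0.15,0],"angular":[0,0,0],"hand":-1},{"translation":[0.9,-0.15,0],"angular":[0,0,0],"hand":-1},{"translation":[0.4,-0.07,0],"angular":[0,0,0],"hand":-1},{"translation":[0,0,0],"angular":[0,0,0],"hand":-1}]' 25
python3 - <<'E'
from h import *
im=r.camera("wrist");cv2.imwrite(f"pics/wrist7.png",im[:,:,::-1])
im=r.camera("scene");cv2.imwrite("pics/scene7.png",cv2.resize(im[150:320,110:270,::-1],None,fx=3.5,fy=3.5,interpolation=2))
E
```

```text
time: 9.1
ee_pos: [0.6444, -0.1527, 0.067]
eef_rot: [-0.324, -0.272, 0.693, -0.584]
ft_force: [-0.3, 0.2, -0.2]
width: 0.0113
```

View pics/wrist7.png

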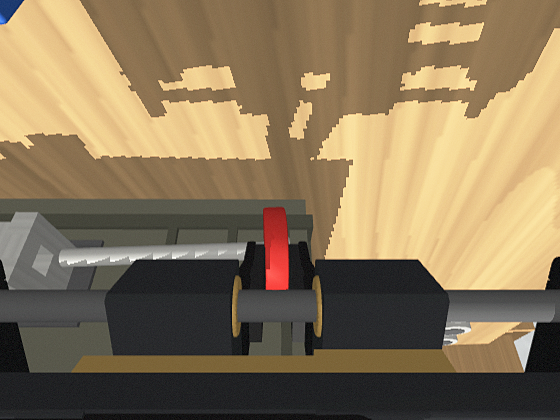

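View pics/scene7.png

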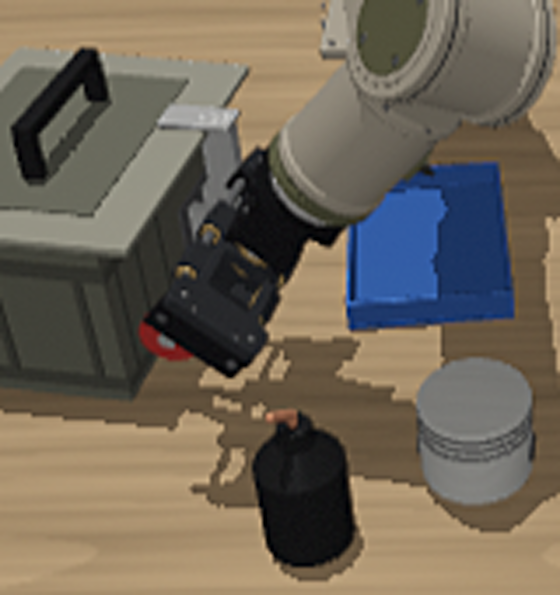

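Wrist view: the shank tip at (60,257) is clear of the empty bore (42,260), and the oil can is close to the gripper's right. I pull 6 mm more, then go out and up.

```bash
python3 -m pendant '[{"translation":[0.6,-0.1,0],"angular":[0,0,0],"hand":-1},{"translation":[0.1,1.0,0.8],"angular":[0,0,0],"hand":-1},{"translation":[0,1.0,1.5],"angular":[0,0,0],"hand":-1},{"translation":[-0.5,1.0,2.5],"angular":[0,0,0],"hand":-1},{"translation":[-0.5,1.0,2.5],"angular":[0,0,0],"hand":-1},{"translation":[-1,1.5,2.5],"angular":[0,0,0],"hand":-1},{"translation":[-1,1.5,2.0],"angular":[0,0,0],"hand":-1},{"translation":[0,0,0],"angular":[0,0,0],"hand":-1}]' 25
python3 - <<'E'
from h import *
st=r.read_state();print(st['ee_pos'],st['ft_force'])
im=r.camera("scene");cv2.imwrite("pics/scene8.png",im[:,:,::-1])
im=r.camera("wrist");cv2.imwrite("pics/wrist8.png",im[:,:,::-1])
E
```

```text
time: 10.0
ee_pos: [0.622, -0.0794, 0.1894]
eef_rot: [-0.326, -0.273, 0.691, -0.586]
ft_force: [0.0, 0.2, -0.7]
width: 0.0117
[ 0.62202708 -0.07935202  0.18935669] [ 0.02674029  0.15908272 -0.74288844]
```

View pics/scene8.png

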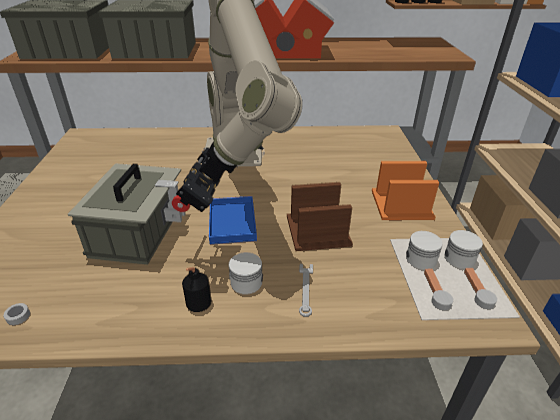

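View pics/wrist8.png

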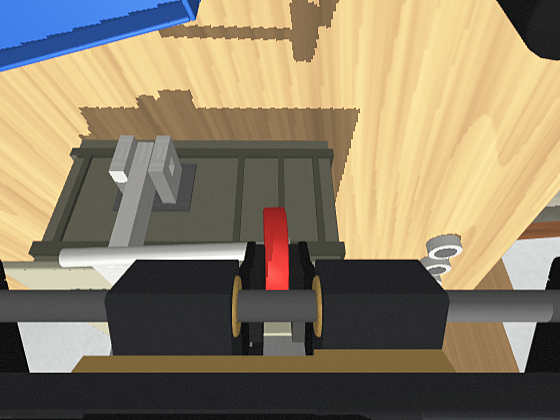

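The pin is held level. I untilt, yaw to the tray's axis and move over the tray.

```bash
python3 -m pendant '[{"translation":[-0.5,1.8,0.5],"angular":[7.88,-1.36,0],"hand":-1},{"translation":[-1.0,1.8,0],"angular":[7.88,-1.36,0],"hand":-1},{"translation":[-1.6,1.8,0],"angular":[7.88,-1.36,0],"hand":-1},{"translation":[-1.6,1.5,0],"angular":[7.88,-1.36,0],"hand":-1},{"translation":[-1.6,1.4,0],"angular":[7.88,-1.36,0],"hand":-1},{"translation":[-1.6,1.3,0],"angular":[0,0,7.4],"hand":-1},{"translation":[-1.6,1.3,0],"angular":[0,0,7.4],"hand":-1},{"translation":[0,0,-2],"angular":[0,0,0],"hand":-1},{"translation":[0,0,-2],"angular":[0.74,-8.4,0],"hand":-1},{"translation":[0,0,0],"angular":[0,0,0],"hand":-1},{"translation":[0,0,0],"angular":[0,0,0],"hand":-1}]' 25
python3 - <<'E'
from h import *
st=r.read_state();A=R.from_quat(st['eef_rot']).as_matrix();print(st['ee_pos'],A.round(3));k=st['ee_pos']+.011*A[:,0];t=k-.114*A[:,1]
print("knob",k,"tip",t)
im=r.camera("scene");cv2.imwrite("pics/scene9.png",im[130:290,130:340,::-1].repeat(3,0).repeat(3,1))
im=r.camera("wrist");cv2.imwrite("pics/wrist9.png",im[:,:,::-1])
E
```

```text
time: 11.2
ee_pos: [0.5244, 0.0244, 0.1494]
eef_rot: [0.514, 0.486, -0.44, 0.554]
ft_force: [1.1, 0.1, -0.1]
width: 0.0114
[0.52435083 0.02435736 0.14944466] [[ 0.142  0.986  0.086]
 [ 0.012  0.085 -0.996]
 [-0.99   0.142  0.   ]]
knob [0.52591178 0.02448763 0.13855675] tip [0.41349394 0.0147557  0.12232349]
```

View pics/scene9.png

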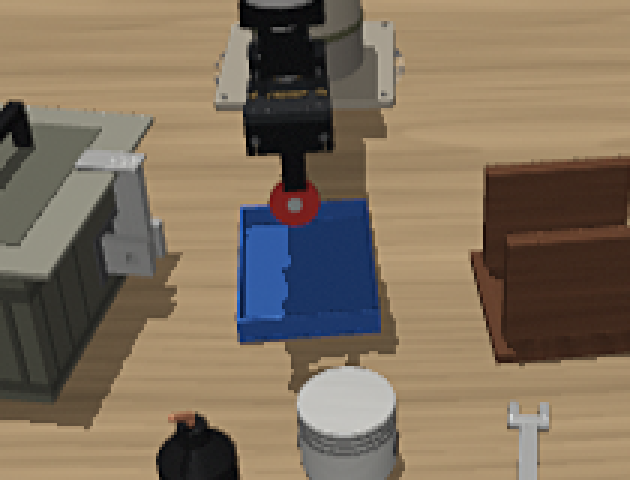

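View pics/wrist9.png

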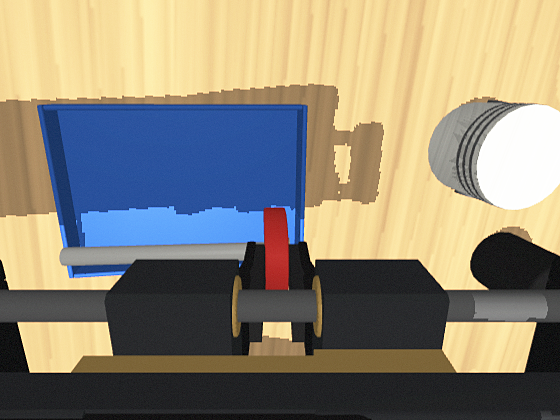

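```bash
python3 -m pendant '[{"translation":[0,0.2,-2.5],"angular":[0,0,0],"hand":-1},{"translation":[0,0.2,-2.5],"angular":[0,0,0],"hand":-1},{"translation":[0,0,-2.5],"angular":[0,0,0],"hand":-1},{"translation":[0,0,-1.5],"angular":[0,0,0],"hand":-1},{"translation":[0,0,-1.0],"angular":[0,0,0],"hand":-1},{"translation":[0,0,-0.5],"angular":[0,0,0],"hand":-1},{"translation":[0,0,0],"angular":[0,0,0],"hand":-1},{"translation":[0,0,0],"angular":[0,0,0],"hand":-1}]' 25
python3 - <<'E'
from h import *
st=r.read_state();A=R.from_quat(st['eef_rot']).as_matrix();k=st['ee_pos']+.011*A[:,0];t=k-.114*A[:,1]
print("knob",k,"tip",t,st['ft_force'])
im=r.camera("scene");cv2.imwrite("pics/scene10.png",cv2.resize(im[180:260,170:290,::-1],None,fx=6,fy=6))
E
```

```text
time: 12.1
ee_pos: [0.5268, 0.0294, 0.0461]
eef_rot: [0.515, 0.484, -0.438, 0.555]
ft_force: [-0.2, -0.7, -1.1]
width: 0.0113
knob [0.52842216 0.02955094 0.03525097] tip [0.41610505 0.01973501 0.01838337] [-0.2472285  -0.72738078 -1.12178048]
```

View pics/scene10.png

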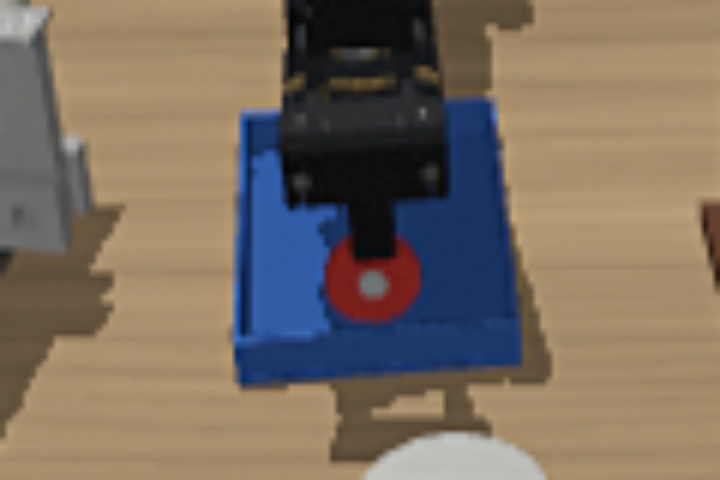

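Not at the floor yet: no contact force, and the knob axis is at about 35 mm. I lower a little more until contact, then release.

```bash
python3 -m pendant '[{"translation":[0,0,-0.3],"angular":[0,0,0],"hand":-1},{"translation":[0,0,-0.2],"angular":[0,0,0],"hand":-1},{"translation":[0,0,0],"angular":[0,0,0],"hand":-1}]' 25
```

```text
time: 12.45
ee_pos: [0.5287, 0.0297, 0.0433]
eef_rot: [0.516, 0.483, -0.436, 0.556]
ft_force: [-4.3, -0.5, 20.9]
width: 0.0117
```

```bash
python3 -m pendant '[{"translation":[0,0,-0.1],"angular":[0,0,0],"hand":-1},{"translation":[0,0,0],"angular":[0,0,0],"hand":-1}]' 25
```

```text
time: 12.65
ee_pos: [0.5294, 0.0299, 0.0431]
eef_rot: [0.517, 0.483, -0.436, 0.557]
ft_force: [-5.9, -0.1, 27.6]
width: 0.0117
```

The pin is pressing on the floor with 28 N. I ease up 4 mm and release.

```bash
python3 -m pendant '[{"translation":[0,0,0.4],"angular":[0,0,0],"hand":-1},{"translation":[0,0,0],"angular":[0,0,0],"hand":-0.5},{"translation":[0,0,0],"angular":[0,0,0],"hand":-0.1},{"translation":[0,0,0],"angular":[0,0,0],"hand":-0.1},{"translation":[0,0,0],"angular":[0,0,0],"hand":-0.1},{"translation":[0,0,0],"angular":[0,0,0],"hand":-0.1},{"translation":[0,0,1],"angular":[0,0,0],"hand":-0.1},{"translation":[0,0,2],"angular":[0,0,0],"hand":-0.1},{"translation":[0,0,4],"angular":[0,0,0],"hand":0.2},{"translation":[0,0,4],"angular":[0,0,0],"hand":0.2},{"translation":[0,0,4],"angular":[0,0,0],"hand":0.2},{"translation":[0,0,4],"angular":[0,0,0],"hand":0.2}]' 25
python3 - <<'E'
from h import *
im=r.camera("wrist");cv2.imwrite("pics/wrist11.png",im[:,:,::-1])
im=r.camera("scene");cv2.imwrite("pics/scene11.png",cv2.resize(im[130:290,60:360,::-1],None,fx=2.6,fy=2.6))
st=r.read_state();print(st['joint_positions'].round(2),R.from_quat(st['eef_rot']).as_matrix().round(3))
E
```

```text
time: 13.85
ee_pos: [0.5256, 0.0293, 0.2358]
eef_rot: [0.515, 0.485, -0.438, 0.555]
ft_force: [1.4, 0.9, 0.0]
width: 0.0514
[-0.03 -0.   -0.12  1.82  0.01  1.17 -0.06] [[ 0.156  0.984  0.087]
 [ 0.014  0.086 -0.996]
 [-0.988  0.156 -0.   ]]
```

View pics/wrist11.png

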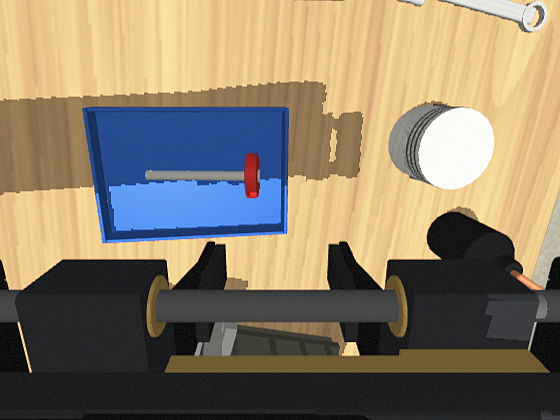

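View pics/scene11.png

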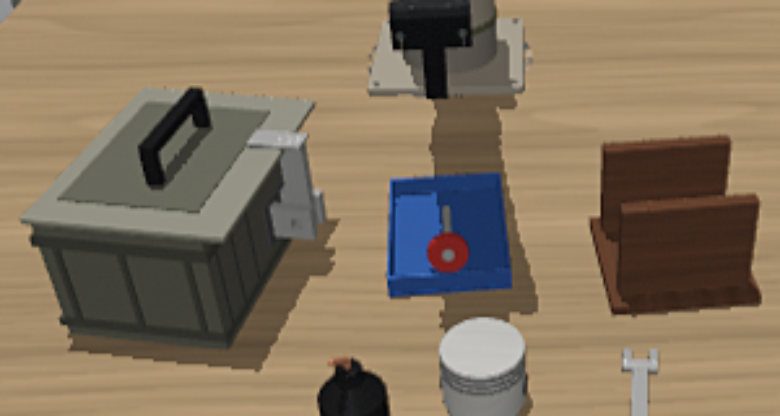

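The wrist view shows the pin lying inside the tray, knob at (252,175) and tip at (148,174). Next I turn the gripper and go above the handle.

```bash
python3 -m pendant '[{"translation":[0,-1.0,1],"angular":[-0.4,4.48,0],"hand":0.3},{"translation":[0,-1.5,0.8],"angular":[-0.4,4.48,0],"hand":0.3},{"translation":[0,-2.8,0.8],"angular":[0,0,8.35],"hand":0.3},{"translation":[0,-2.9,0.8],"angular":[0,0,8.35],"hand":0.3},{"translation":[-0.1,-2.9,0],"angular":[0,0,8.35],"hand":0.3},{"translation":[-0.1,-2.9,0],"angular":[0,0,8.35],"hand":0.3},{"translation":[-0.1,-2.9,0],"angular":[0,0,8.35],"hand":0.3},{"translation":[-0.1,-2.9,0],"angular":[0,0,8.35],"hand":0.3},{"translation":[-0.1,-2.9,0],"angular":[0,0,8.35],"hand":0.3},{"translation":[-0.1,-2.9,0],"angular":[0,0,8.35],"hand":0.3},{"translation":[0,-2.4,0],"angular":[0,0,8.35],"hand":0.3},{"translation":[0,0,0],"angular":[0,0,0],"hand":0.3},{"translation":[0,0,0],"angular":[0,0,0],"hand":0.3}]' 30
python3 - <<'E'
from h import *
st=r.read_state();A=R.from_quat(st['eef_rot']).as_matrix();print(st['ee_pos'],A.round(3),st['joint_positions'].round(2))
W=cam("wrist",st)
im=r.camera("wrist")[:,:,::-1].copy();print([(d['point'],d['confidence']) for d in r.mark_of("wrist","lid_handle")])
q=proj(W,[[.5175,-.2507,.2],[.5175+.985*.063,-.2507-.17*.063,.207],[.5175-.985*.063,-.2507+.17*.063,.207]]);print(q)
cv2.imwrite("pics/wrist12.png",im)
for a in q:cv2.circle(im,(int(a[0]),int(a[1])),3,(0,0,255),-1)
cv2.imwrite("pics/wrist12b.png",im)
im=r.camera("side")[:,:,::-1].copy();cv2.imwrite("pics/side12.png",cv2.resize(im[200:420,180:380],None,fx=3,fy=2.7))
E
```

```text
time: 15.25
ee_pos: [0.5197, -0.2507, 0.2672]
eef_rot: [0.058, 0.705, -0.065, 0.704]
ft_force: [-0.3, 1.0, -0.3]
width: 0.0562
[ 0.51974524 -0.25068917  0.2671792 ] [[-0.002  0.174  0.985]
 [-0.009  0.985 -0.174]
 [-1.    -0.009 -0.   ]] [0.33 0.2  0.04 1.53 0.   1.41 1.77]
[([212.1, 270.5], 0.69)]
[[276.28703305 214.80610388]
 [276.50497453 300.40225764]
 [275.81357286 122.11921801]]
```

View pics/wrist12b.png

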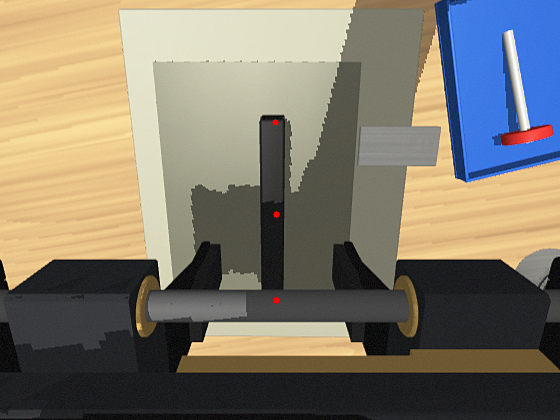

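View pics/side12.png

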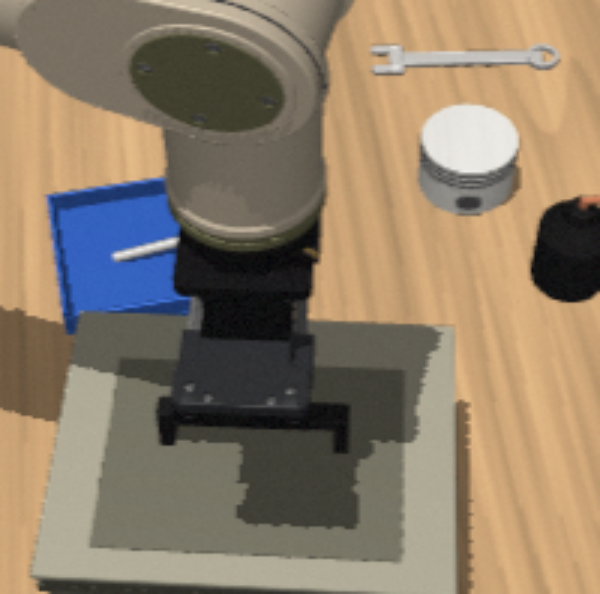

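The wrist view shows the handle bar at columns 260–285, centre 272, about 2.5 mm left of the prediction and of the finger midpoint (276). The net's mark (270,212) agrees, so I correct by that and descend.

```bash
python3 -m pendant '[{"translation":[-0.2,-0.15,-1.5],"angular":[0,0,0],"hand":0.3},{"translation":[-0.2,-0.1,-2],"angular":[0,0,0],"hand":0.3},{"translation":[0,0,-2],"angular":[0,0,0],"hand":0.3},{"translation":[0,0,-1.5],"angular":[0,0,0],"hand":0.3},{"translation":[0,0,-1],"angular":[0,0,0],"hand":0.3},{"translation":[0,0,-0.4],"angular":[0,0,0],"hand":0.3},{"translation":[0,0,0],"angular":[0,0,0],"hand":0.3}]' 30
python3 - <<'E'
from h import *
im=r.camera("wrist")[:,:,::-1].copy();cv2.imwrite("pics/wrist13.png",im)
im=r.camera("side")[:,:,::-1].copy();cv2.imwrite("pics/side13.png",cv2.resize(im[260:420,180:380],None,fx=3.5,fy=3.5))
E
```

```text
time: 16.1
ee_pos: [0.516, -0.253, 0.1831]
eef_rot: [0.057, 0.705, -0.064, 0.704]
ft_force: [-0.4, 0.1, 0.1]
width: 0.0567
```

View pics/wrist13.png

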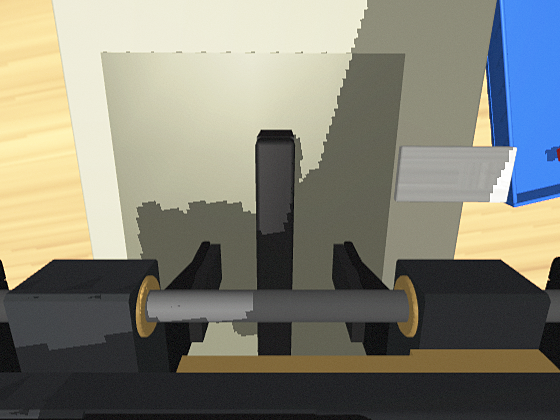

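View pics/side13.png

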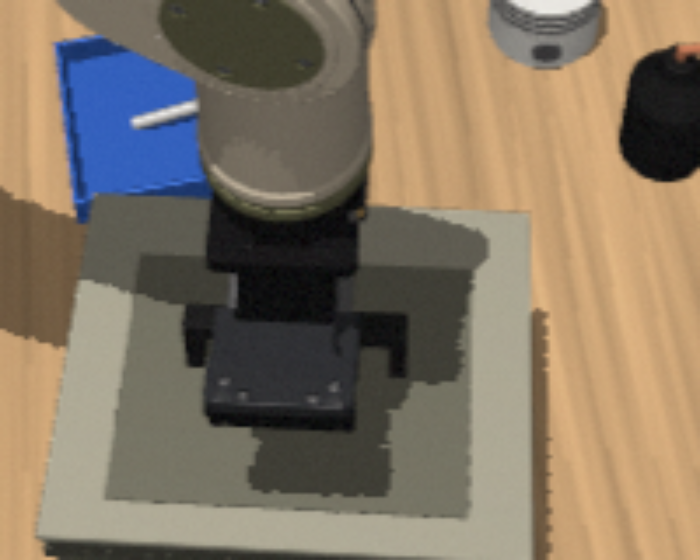

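```bash
python3 - <<'E'
from h import *
W=cam("wrist");a=onz(W,(275,131),.207);print(a, a+.063*np.array([.985,-.17,0]))
E
python3 -m pendant '[{"translation":[0,0,0],"angular":[0,0,0],"hand":-1},{"translation":[0,0,0],"angular":[0,0,0],"hand":-1},{"translation":[0,0,0],"angular":[0,0,0],"hand":-1},{"translation":[0,0,0],"angular":[0,0,0],"hand":-1},{"translation":[0,0,0],"angular":[0,0,0],"hand":-1},{"translation":[0,0,0],"angular":[0,0,0],"hand":-1},{"translation":[0,0,0],"angular":[0,0,0],"hand":-1},{"translation":[0,0,0],"angular":[0,0,0],"hand":-1}]' 40
```

```text
[ 0.4497512  -0.24174365  0.207     ] [ 0.5118062  -0.25245365  0.207     ]
time: 17.0
ee_pos: [0.5159, -0.2534, 0.1832]
eef_rot: [0.057, 0.705, -0.064, 0.704]
ft_force: [-0.6, -1.9, 0.8]
width: 0.0157
```

Width is 15.7 mm, so the bar is held. I lift straight up slowly.

```bash
python3 -m pendant '[{"translation":[0,0,0.5],"angular":[0,0,0],"hand":-1},{"translation":[0,0,1],"angular":[0,0,0],"hand":-1},{"translation":[0,0,1],"angular":[0,0,0],"hand":-1},{"translation":[0,0,1],"angular":[0,0,0],"hand":-1},{"translation":[0,0,1],"angular":[0,0,0],"hand":-1},{"translation":[0,0,1],"angular":[0,0,0],"hand":-1},{"translation":[0,0,1],"angular":[0,0,0],"hand":-1},{"translation":[0,0,1.5],"angular":[0,0,0],"hand":-1},{"translation":[0,0,1.5],"angular":[0,0,0],"hand":-1},{"translation":[0,0,1.5],"angular":[0,0,0],"hand":-1},{"translation":[0,0,1.5],"angular":[0,0,0],"hand":-1},{"translation":[0,0,1],"angular":[0,0,0],"hand":-1},{"translation":[0,0,0],"angular":[0,0,0],"hand":-1}]' 40
python3 - <<'E'
from h import *
for n in("scene","side","wrist"):
  im=r.camera(n)[:,:,::-1].copy();cv2.imwrite(f"pics/{n}14.png",im)
E
```

```text
time: 18.3
ee_pos: [0.5165, -0.2534, 0.3201]
eef_rot: [0.057, 0.704, -0.064, 0.705]
ft_force: [-0.1, 0.2, -6.1]
width: 0.0158
```

View pics/scene14.png

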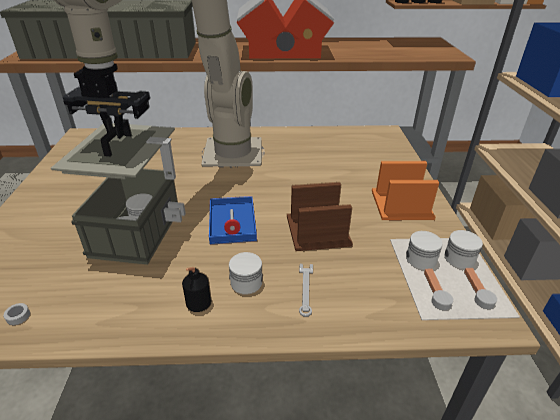

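View pics/wrist14.png

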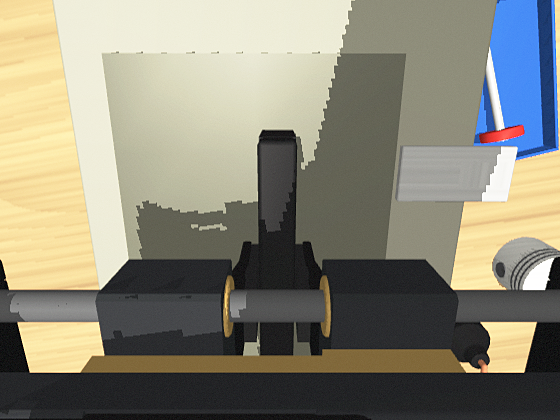

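The lid is off, level, and held as grasped (bar end unchanged in the wrist view). I carry it over the brown stand with a +15° yaw.

```bash
python3 -m pendant '[{"translation":[0,1,0],"angular":[0,0,0],"hand":-1},{"translation":[0,2,0],"angular":[0,0,1],"hand":-1},{"translation":[0,3,0],"angular":[0,0,1],"hand":-1},{"translation":[0.05,3.6,0],"angular":[0,0,1],"hand":-1},{"translation":[0.05,3.6,0],"angular":[0,0,1],"hand":-1},{"translation":[0.05,3.6,0],"angular":[0,0,1],"hand":-1},{"translation":[0.05,3.6,0],"angular":[0,0,1],"hand":-1},{"translation":[0.05,3.6,0],"angular":[0,0,1],"hand":-1},{"translation":[0.05,3.6,0],"angular":[0,0,1],"hand":-1},{"translation":[0.05,3.6,0],"angular":[0,0,1],"hand":-1},{"translation":[0.05,3.6,0],"angular":[0,0,1],"hand":-1},{"translation":[0.05,3.6,0],"angular":[0,0,1],"hand":-1},{"translation":[0.05,3.6,0],"angular":[0,0,1],"hand":-1},{"translation":[0.05,3.6,0],"angular":[0,0,1],"hand":-1},{"translation":[0.05,3.6,0],"angular":[0,0,1],"hand":-1},{"translation":[0,3,0],"angular":[0,0,1],"hand":-1},{"translation":[0,2,0],"angular":[0,0,0],"hand":-1},{"translation":[0,1.4,0],"angular":[0,0,0],"hand":-1},{"translation":[0,0,0],"angular":[0,0,0],"hand":-1},{"translation":[0,0,0],"angular":[0,0,0],"hand":-1}]' 40
python3 - <<'E'
from h import *
st=r.read_state();A=R.from_quat(st['eef_rot']).as_matrix();print(st['ee_pos'],A.round(3),np.degrees(np.arctan2(A[1,1],A[0,1])),st['joint_positions'].round(2))
for n in("scene","side","wrist"):
  im=r.camera(n)[:,:,::-1].copy();cv2.imwrite(f"pics/{n}15.png",im)
E
```

```text
time: 20.45
ee_pos: [0.5215, 0.3028, 0.3181]
eef_rot: [-0.036, 0.706, 0.028, 0.707]
ft_force: [0.2, -1.6, -6.2]
width: 0.0156
[0.52150173 0.30280019 0.31809114] [[ 0.001 -0.09   0.996]
 [-0.01   0.996  0.09 ]
 [-1.    -0.01  -0.   ]] 95.18379141943161 [-0.3   0.28 -0.4   1.34  0.12  1.55  0.98]
```

View pics/scene15.png

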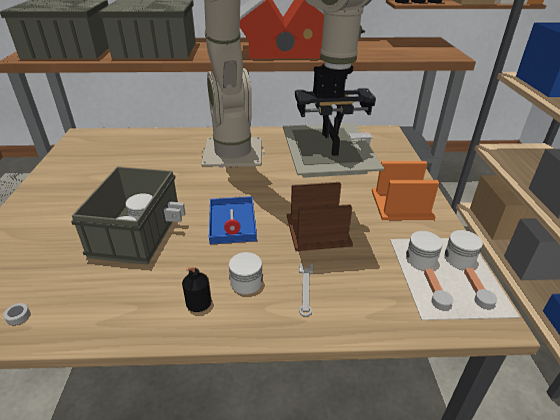

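View pics/side15.png

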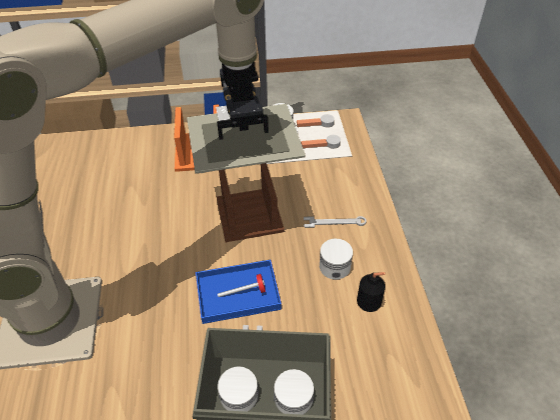

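View pics/wrist15.png

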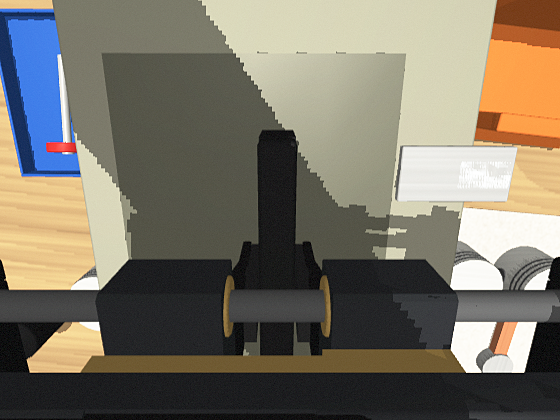

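```bash
python3 - <<'E'
from h import *
S=cam("scene")
for p in[(390,181),(438,181),(381,162),(426,162)]:print("orange",onz(S,p,.13).round(3))
print("orange base",onz(S,(373,190),.01).round(3),onz(S,(383,219),.01).round(3))
a=cv2.imread("pics/scene15.png");b=cv2.imread("pics/side15.png")
cv2.imwrite("pics/c15a.png",cv2.resize(a[110:185,275:395],None,fx=6.5,fy=6.5,interpolation=2))
cv2.imwrite("pics/c15b.png",cv2.resize(b[90:180,175:315],None,fx=5.5,fy=5.5,interpolation=2))
E
```

```text
orange [0.446 0.513 0.13 ]
orange [0.45 0.66 0.13]
orange [0.328 0.514 0.13 ]
orange [0.332 0.662 0.13 ]
orange base [0.312 0.508 0.01 ] [0.48  0.502 0.01 ]
```

View pics/c15a.png

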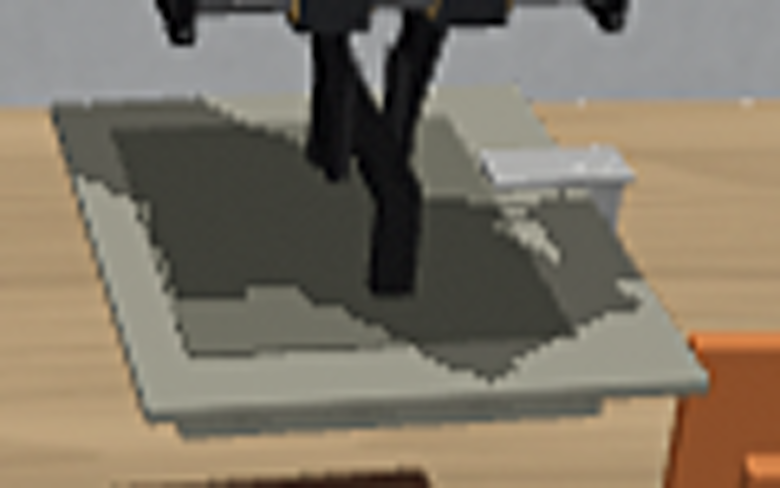

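View pics/c15b.png

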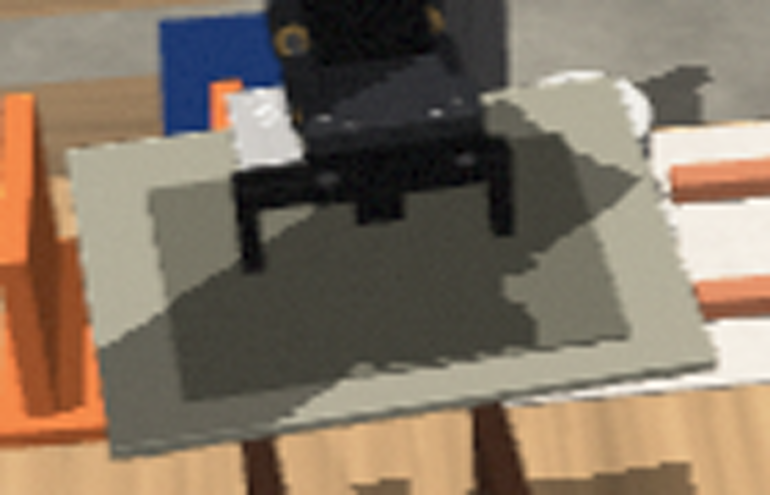

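```bash
cat > fit.py <<'E'
from h import *
from scipy.optimize import least_squares
obj=np.array([[.097,-.135,.008],[-.117,-.135,.008],[.097,.135,.008],[-.117,.135,.008]])
def fitlid(ms,md,x0):
    S,D=cam("scene"),cam("side")
    def res(q):
        W=obj@R.from_euler('ZYX',q[3:]).as_matrix().T+q[:3]
        o=[]
        for c,m in((S,ms),(D,md)):
            p=proj(c,W)
            for i,a in enumerate(m):
                if a is not None:o+=list(p[i]-a)
        return np.array(o)
    s=least_squares(res,x0,loss='soft_l1');print(s.x[:3].round(4),np.degrees(s.x[3:]).round(2));print(res(s.x).round(1));return s.x
f=lambda p,s,o:None if p is None else ((p[0]+.5)/s-.5+o[0],(p[1]+.5)/s-.5+o[1])
E
python3 - <<'E'
from fit import *
ms=[f(p,6.5,(275,110)) for p in[(50,105),(518,86),(143,410),(707,380)]]
md=[f(p,5.5,(175,90)) for p in[(108,450),(67,152),(716,362),(615,75)]]
fitlid(ms,md,[.522,.291,.285,-1.48,0,0])
E
```

```text
[0.5226 0.292  0.2846] [-85.36  -0.28   0.29]
[ 0.1 -0.1  0.  -0.  -0.2 -0.1  0.5  0.  -0.2  0.4 -0.3 -0.1  0.3 -0.
  0.2  0.3]
```

The fitted lid pose is (0.5226, 0.292), level, yaw −85.4°. The stand is at (0.5227, 0.2911), −84.8°, so they are aligned and I lower.

```bash
python3 -m pendant '[{"translation":[0,0,-1],"angular":[0,0,0.3],"hand":-1},{"translation":[0,0,-2],"angular":[0,0,0],"hand":-1},{"translation":[0,0,-2],"angular":[0,0,0],"hand":-1},{"translation":[0,0,-2],"angular":[0,0,0],"hand":-1},{"translation":[0,0,-2],"angular":[0,0,0],"hand":-1},{"translation":[0,0,-2],"angular":[0,0,0],"hand":-1},{"translation":[0,0,-1.5],"angular":[0,0,0],"hand":-1},{"translation":[0,0,-1],"angular":[0,0,0],"hand":-1},{"translation":[0,0,-0.5],"angular":[0,0,0],"hand":-1},{"translation":[0,0,0],"angular":[0,0,0],"hand":-1},{"translation":[0,0,0],"angular":[0,0,0],"hand":-1}]' 40
python3 - <<'E'
from h import *
for n in("scene","side"):
  im=r.camera(n)[:,:,::-1].copy();cv2.imwrite(f"pics/{n}16.png",im)
a=cv2.imread("pics/scene16.png");cv2.imwrite("pics/c16.png",cv2.resize(a[120:270,260:410],None,fx=4,fy=4,interpolation=2))
E
```

```text
time: 21.7
ee_pos: [0.5223, 0.3031, 0.179]
eef_rot: [-0.037, 0.706, 0.03, 0.707]
ft_force: [0.5, 0.3, -5.4]
width: 0.0155
```

View pics/c16.png

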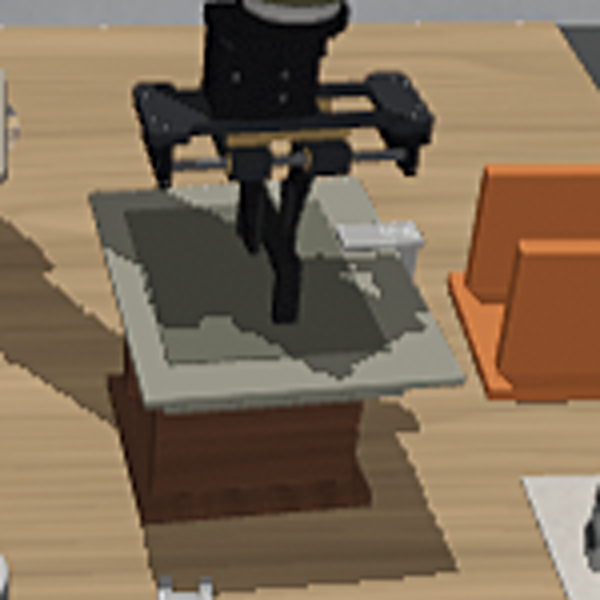

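```bash
python3 -m pendant '[{"translation":[0,0,-0.5],"angular":[0,0,0],"hand":-1},{"translation":[0,0,-0.4],"angular":[0,0,0],"hand":-1},{"translation":[0,0,-0.3],"angular":[0,0,0],"hand":-1},{"translation":[0,0,-0.15],"angular":[0,0,0],"hand":-1},{"translation":[0,0,0],"angular":[0,0,0],"hand":-1}]' 40
```

```text
time: 22.3
ee_pos: [0.5218, 0.3027, 0.1643]
eef_rot: [-0.037, 0.706, 0.03, 0.706]
ft_force: [0.6, -1.0, -4.3]
width: 0.0157
```

```bash
python3 -m pendant '[{"translation":[0,0,-0.1],"angular":[0,0,0],"hand":-1},{"translation":[0,0,0],"angular":[0,0,0],"hand":-1}]' 40
```

```text
time: 22.5
ee_pos: [0.5219, 0.3028, 0.1637]
eef_rot: [-0.037, 0.706, 0.03, 0.707]
ft_force: [-0.2, 0.5, -5.3]
width: 0.0158
```

```bash
python3 -m pendant '[{"translation":[0,0,-0.1],"angular":[0,0,0],"hand":-1},{"translation":[0,0,0],"angular":[0,0,0],"hand":-1}]' 40
```

```text
time: 22.7
ee_pos: [0.5221, 0.3028, 0.1632]
eef_rot: [-0.037, 0.706, 0.03, 0.707]
ft_force: [-0.8, -1.5, -0.6]
width: 0.0156
```

```bash
python3 -m pendant '[{"translation":[0,0,-0.05],"angular":[0,0,0],"hand":-1},{"translation":[0,0,0],"angular":[0,0,0],"hand":-1}]' 40
python3 - <<'E'
from h import *
for n in("scene","side"):
  im=r.camera(n)[:,:,::-1].copy();cv2.imwrite(f"pics/{n}17.png",im)
a=cv2.imread("pics/scene17.png");b=cv2.imread("pics/side17.png")
cv2.imwrite("pics/c17a.png",cv2.resize(a[165:265,270:390],None,fx=6,fy=6,interpolation=2))
cv2.imwrite("pics/c17b.png",cv2.resize(b[120:250,180:330],None,fx=5,fy=4.6,interpolation=2))
E
```

```text
time: 22.9
ee_pos: [0.5221, 0.3028, 0.1632]
eef_rot: [-0.037, 0.706, 0.03, 0.707]
ft_force: [-2.7, -3.6, 4.5]
width: 0.0159
```

View pics/c17a.png

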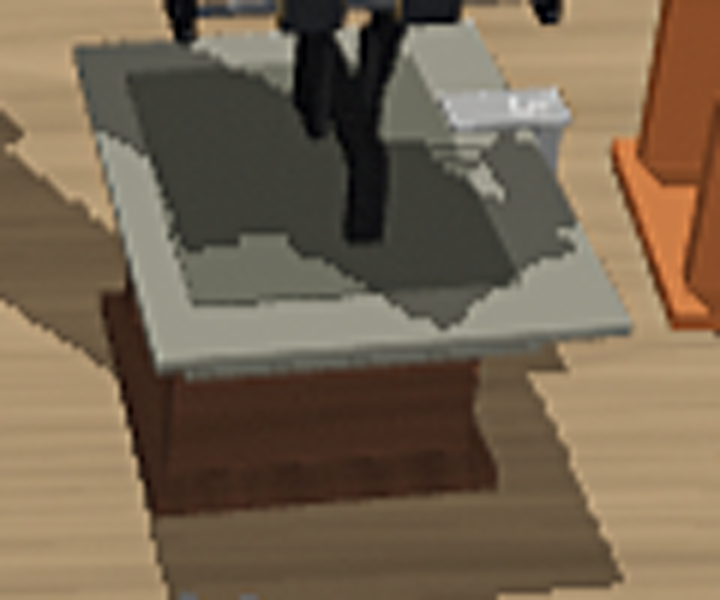

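View pics/c17b.png

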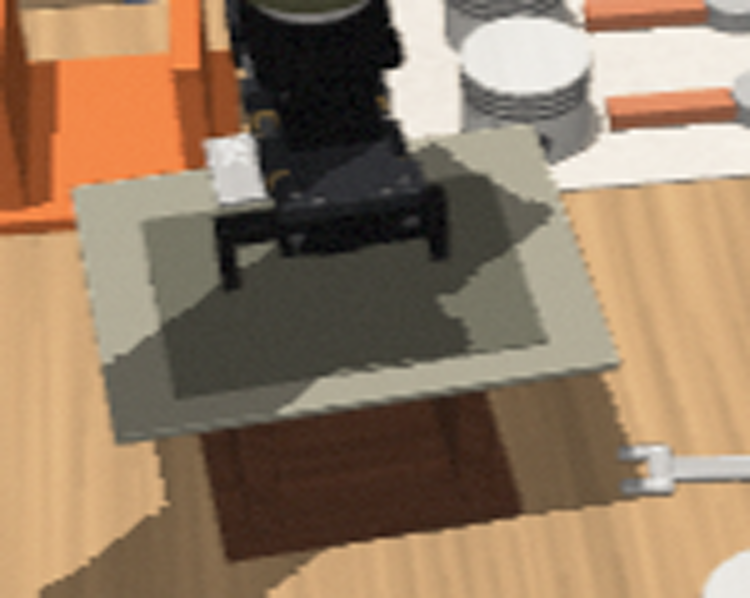

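The lid rests on the boards: force went from −5 to +4.5 N and the height matches. I release and retreat straight up.

```bash
python3 -m pendant '[{"translation":[0,0,0.05],"angular":[0,0,0],"hand":-0.4},{"translation":[0,0,0],"angular":[0,0,0],"hand":-0.1},{"translation":[0,0,0],"angular":[0,0,0],"hand":0.1},{"translation":[0,0,0],"angular":[0,0,0],"hand":0.1},{"translation":[0,0,0],"angular":[0,0,0],"hand":0.1},{"translation":[0,0,0],"angular":[0,0,0],"hand":0.1},{"translation":[0,0,0],"angular":[0,0,0],"hand":0.1},{"translation":[0,0,1],"angular":[0,0,0],"hand":0.1},{"translation":[0,0,2],"angular":[0,0,0],"hand":0.1},{"translation":[0,0,3],"angular":[0,0,0],"hand":0.1},{"translation":[0,0,4],"angular":[0,0,0],"hand":0.1},{"translation":[0,0,4],"angular":[0,0,0],"hand":0.1},{"translation":[0,0,3],"angular":[0,0,0],"hand":0.1},{"translation":[-2,-3,2],"angular":[0,0,0],"hand":0.1},{"translation":[-2,-4,0],"angular":[0,0,0],"hand":0.1},{"translation":[-2,-4,0],"angular":[0,0,0],"hand":0.1},{"translation":[-2,-4,0],"angular":[0,0,0],"hand":0.1},{"translation":[0,-4,0],"angular":[0,0,0],"hand":0.1},{"translation":[0,-4,0],"angular":[0,0,0],"hand":0.1},{"translation":[0,0,0],"angular":[0,0,0],"hand":0.1}]' 40
python3 - <<'E'
from h import *
for n in("scene","side"):
  im=r.camera(n)[:,:,::-1].copy();cv2.imwrite(f"pics/{n}18.png",im)
a=cv2.imread("pics/scene18.png");b=cv2.imread("pics/side18.png")
cv2.imwrite("pics/c18a.png",cv2.resize(a[165:265,270:390],None,fx=6,fy=6,interpolation=2))
cv2.imwrite("pics/c18b.png",cv2.resize(b[110:240,180:330],None,fx=4.6,fy=4.6,interpolation=2))
E
```

```text
time: 25.0
ee_pos: [0.442, 0.0674, 0.3539]
eef_rot: [-0.035, 0.706, 0.027, 0.707]
ft_force: [0.6, 0.4, -0.3]
width: 0.0478
```

View pics/c18a.png

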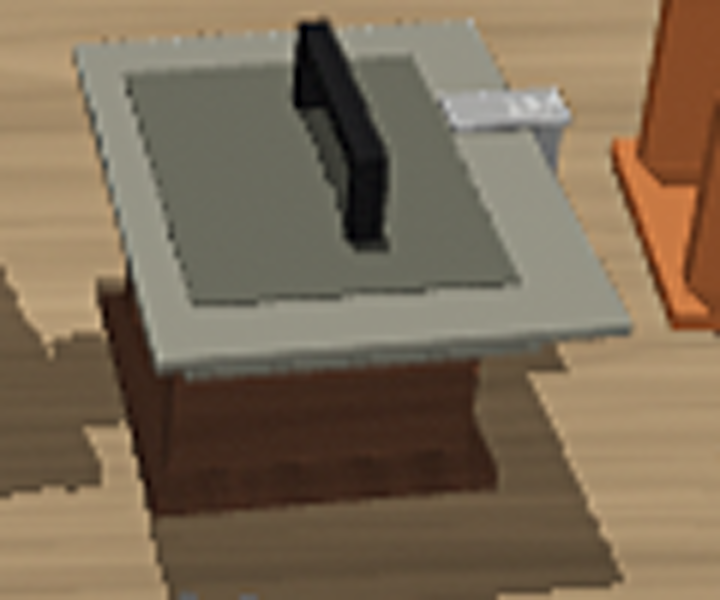

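View pics/c18b.png

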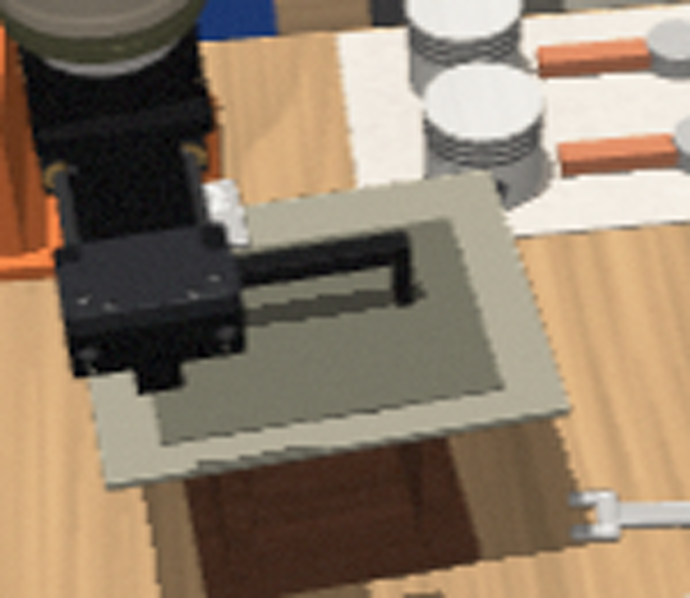

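View pics/side18.png

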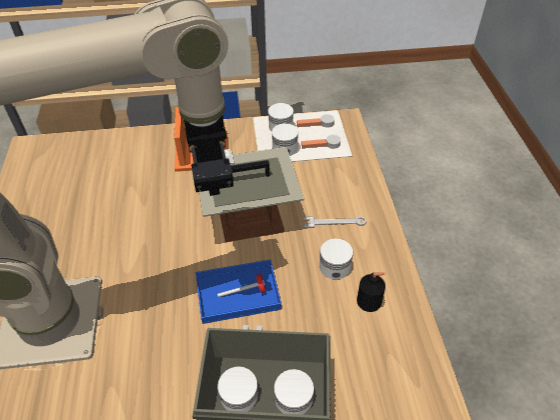

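```bash
python3 - <<'E'
from fit import *
ms=[f(p,6,(270,165)) for p in[(75,47),(472,22),(157,362),(631,328)]]
md=[f(p,4.6,(180,110)) for p in[(105,484),None,(568,409),(492,173)]]
fitlid(ms,md,[.522,.291,.13,-1.48,0,0])
st=r.read_state();print(st['ft_force'],st['time'])
# bystander check against first pictures
a=cv2.imread("pics/scene0.png").astype(int);b=cv2.imread("pics/scene18.png").astype(int)
for n,(x0,y0,x1,y1) in dict(oil=(180,265,215,312),piston=(228,252,265,296),wrench=(297,262,316,317)).items():
    print(n,(abs(a-b)[y0:y1,x0:x1].max(2)>40).mean().round(3))
E
```

```text
[0.5229 0.293  0.129 ] [-84.86  -0.38  -0.  ]
[-0.3 -0.4  0.4  0.2 -0.3 -0.1  0.6  0.2 -0.4  0.3  0.7  0.2 -0.4 -0.3]
[-0.12912936  0.67285126 -0.50900072] 25.1
oil 0.015
piston 0.293
wrench 0.085
```

View pics/scene18.png

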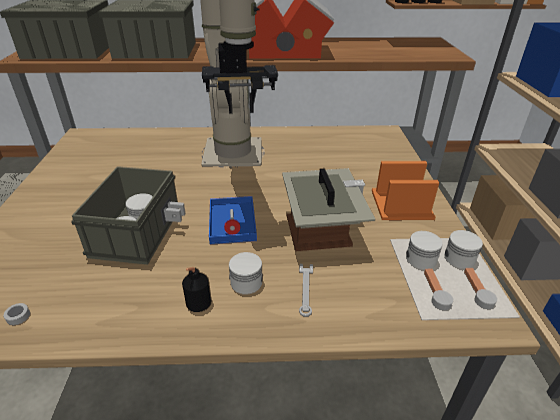

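The final view shows the pin in the tray (232,225) and the lid level on the brown stand (328,195). The piston (246,274), oil can (197,290) and wrench (306,290) are where they were; the pixel difference on the piston is the arm's shadow. I hand in the job.

```bash
python3 -c "
from bench import r
print(r.close_job())"
```

```text
the job is handed in; nothing more can be done
None
```

The job is done and handed in at about 25 s of the 64 s allowed. The pin is out of the staple and lying in the blue tray, and the lid is on the brown stand.

**Last checks**
- **Lid:** a fit to its corners put it at (0.523, 0.293), 84.9° and level to within 0.4°. The stand measured (0.523, 0.291), 84.8°. The lid's underside is at 129 mm against the 130 mm board tops.
- **Robot:** nothing touching. The wrist force is about 0 N.
- **Bystanders:** the piston, oil can and wrench look unmoved in the scene picture. A pixel comparison flagged 29% of the piston's patch and 8.5% of the wrench's. I put the piston's down to the arm's shadow, and by eye both sit at the same pixels as at the start.

**What went wrong or disagreed**
- **First grasp missed:** the fingers closed on nothing, and the pin did not move. Three camera views showed the fingertips only about 2 mm ahead of the reported TCP, not the 25 mm given. I corrected for that and the second pinch held.
- **Pressing on the tray:** the pin pushed on the tray floor with up to 28 N before I eased off and let go.
- **Network marks:** they were up to 8 mm off my corner fits for the handle and the stand, so I used the fits.

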